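# Lock the hold-down bar of the harness test jig with its linch pin

### The arm

A 6-joint arm with a two-finger parallel gripper is mounted at the origin on the work surface. World frame = base frame: x ahead of the robot, y to its left, z up, the work surface at z = 0. Lengths are in mm, angles in degrees, forces in N, time in s.
With the tool pointing down it reaches from about 350 to 850 mm from the base axis. Payload 8.1 kg.
Tool frame: the origin (TCP) lies midway between the tips of the shut fingers; the grasp point (between the pads) lies 19 mm behind it; x points along the fingers, z is the direction in which the jaws open and shut, and the axes are right-handed (so a half turn about x gives the same grasp; the last joint's range is limited). The gripper opens to 85 mm and grips with 20 to 120 N. Pads are 22 mm wide; open, the fingers measure 114 mm over their backs; the gripper's body (76 mm by 85 mm) begins 54 mm behind the grasp point. The pads swing forward as they close: fully open they stand 13 mm farther back than shut.
Start: joints at [61.169, 7.471, 85.268, -0, 87.261, -4.893], TCP at [243.43, 548.404, 231.292] pointing down, gripper open.
Joint ranges: [-169.43, 169.43], [-51.17, 129.36], [1.28, 143.12], [-76.62, 256.62], [0, 156.53], [-152.29, 152.29]. Speed limits (degrees/s): [136.94, 136.94, 159.86, 180, 180, 180].

### API

Orientations are given as [roll, pitch, yaw] about the fixed x, y, z axes, in that order (R = Rz(yaw) Ry(pitch) Rx(roll)).
In Python, from bench import r gives the robot as it stands. The module is installed in compiled form; this text tells all that it offers.
- The arm moves only by the tool servo_tool, never from a script. Its argument "commands" is a list that holds one entry, the list of rows, each a list of 7 numbers: the closure in counts, from 0 (fully open) to 255 (shut), then the shift along the tool's x, y, z in cm, then the turn, a rotation vector about the tool's x, y, z in degrees. A call has 1 to 8 rows; each row is the pose to reach, as a shift and turn from the pose commanded when the call began, along the tool's axes at that moment; what a row does not reach only later rows make up. A row lasts 1/10 s, in which the tool goes at most 50 mm and 8.59 degrees, less where a joint would pass 70% of its speed; a pose out of reach is approached as far as the arm can. A call with a gripper value outside its range is refused whole. The fingers move at their own pace and stop on an object; "force" is the grip in N (left out, the last holds). Time passes only in rows, so rows that repeat a pose let the fingers close. It gives the time, the measured TCP pose, the force and the opening at its end, in the units of the state.
- r.sense(): the state, without advancing time (a new reading comes with each control period).
- r.snapshot(name): name is "side" or "top"; returns (picture, depth): 400x640x3 uint8, red, green, blue; 400x640 float32, mm along the optical axis (not along the pixel's ray), 0 where there is no reading.
- r.calibration(name): a dict with "fx", "fy", "cx", "cy" (pixels), "pose" (4x4, takes a point from camera to world coordinates). Camera axes: x right, y down, z forward; pixel columns grow to the right and rows downward; lengths in mm; the calibration is good to about 2 mm. A picture is of the moment at which its call begins. calibration takes no time and is no camera call.
- r.hand_in(): hands the job in, once; it reports no verdict.
The state is a dict: "time": time; "joint_pos": joint angles; "qd": joint speeds; "joint_efforts": joint torques, N m; "tool_pos": TCP position; "tcp_rot": TCP orientation; "ft_force": force on the tool from outside, world axes, zero at the start; "wrist_torque": the same for the moment, N m; "finger_gap": finger opening in mm.
Only numpy, scipy, OpenCV 4.12 (cv2) and the standard library are available. Lean on these libraries where they do the work, as an engineer would, in place of code of your own. Each camera call takes 0.05 s, during which the arm holds its last target.

### The job

Lock the test jig: swing its raised hold-down bar fully down into the fork, then push the linch pin all the way home through the fork, above the bar, from the side that has the little ledge and with its ring standing clear above it, and then flip the sprung ring over the fork and press it down past the pin's end until it snaps in underneath. Let go of everything and leave the other things on the bench where they are.

Things in the scene. Friction and masses are not known exactly. Their poses are not given: they have to be found in the camera images.
- jig: Test jig, fixed: wooden board 270 x 90 x 20 mm with a steel fork, white sockets and a hinged hold-down bar. Origin on the bench (z 0) under the middle of the fork; x along the bar from fork to hinge, y = direction in which the pin is pushed, z up. Board x -60 to 210, y -45 to 45. Sockets (x 45 to 139) are below z 60, hinge cheeks (x 152 to 178, y within 17) below z 78.
- fork_place (a point): Nominal middle of the fork's hole (jig 0, 0, 80 mm). The fork itself is clamped by hand and stands up to 14 mm either way of this along jig x: see or feel where. Two upright steel ears 22 mm wide (x), 8 thick, at jig y -18 to -10 and 10 to 18, tops at z 96; floor between them at z 63 for the bar. One round 11 mm hole through both ears along y, mid-width, axis at z 80.
- ledge_place (a point): Nominal outer edge of the ledge, top face (jig 0, -50, 56 mm); it is one piece with the fork and shifted along x with it. 14 mm wide (x), 6 mm thick, from the fork (y -18) to y -50, centred on the hole; the flat underside of the pin's head comes to lie just above it (2 mm free), which keeps the pin from rolling or drooping. The pin is pushed in from this side, towards jig +y.
- bar (a joint): Hinge of the hold-down bar, rad: 0 = fully down in the fork (stop); positive = free end raised (starts 0.35 to 0.7). Hinge axis at jig x 165, z 68 mm, along jig y. Stiff: the bar stays where it is left; about 1 to 2 N on its tab moves it down.
- bar_tab (a point): Where to press: on the top face of the aluminium bar (16 mm wide, 10 mm thick, 220 mm from hinge axis to free end), 207 mm from the hinge axis and 13 mm from the free end. When down it is at jig x -42, y 0, z 73 mm. Its x runs along the bar towards the hinge.
- linch_pin: Steel linch pin, loose, about 0.2 kg, lying on the flat underside of its head, ring standing up. Origin at the centre of that underside, x along the shaft to the tip, z up. Head: boss 18 mm wide (y), x 4 to 22, and a flat tail, x -22 to 4, both z 0 to 28. Fully home the boss's face lies on the ear, so this origin is at jig y -40. (The other pin, round head and no ring, is not to be used.)
- pin_tip (a point): Tip of the shaft (pin x 70, y 0, z 22 mm). The shaft is round, 9 mm in diameter, with a hemispherical end, from pin x 22 to 70 at z 22. Fully home the tip is at jig y 30, 12 mm out of the far ear.
- pin_tail (a point): Middle of the linch pin's tail, the place to grip it (pin x -9, y 0, z 22 mm): 12 mm wide across the pin's y, 26 mm long, 28 mm high.
- ring (a joint): Hinge of the ring on the pin's head, rad: 0 = open, standing straight up (starts 0 to 0.3); grows as its far end swings forward over the shaft; stop at 1.72. Axis along the pin's y through pin x 15, z 22 mm. Stiff hinge: the ring stays where it is left. At about 1.47 the far crossbar meets the top of the pin's round end; shut is past it, above 1.62, crossbar snapped in below the end.
- ring_end (a point): Middle of the ring's far crossbar, 55.5 mm from the hinge axis. The ring is a loop of 5 mm steel wire, 41 mm wide outside, 31 inside, so the ears pass through it; crossbar straight over its middle 28 mm. It is sprung lengthwise: 2 mm of stretch (3 N plus 3 N per mm) lets the crossbar pass the pin's end, so press it down and slightly outwards, at its ends, beside the 9 mm pin.
Not all that is in view belongs to the job. What is shaped like the linch_pin but black or blue is not meant.

How it is judged:
By the outcome, as a careful person would: the job done as asked, in the order asked, and still so for the second after the job is handed in, with the robot touching nothing.
It also fails if it takes over 61 s, if anything falls off the work surface, if the arm or the gripper's body presses on something with over 40 N, if the wrist force passes 120 N, or if a joint passes its speed limit or range.

## Working session

There is one attempt and no reset: what is moved stays moved. The work goes in short steps, Python scripts to look and compute and a tool call to move; the robot and the scene stay as the last step left them, time stands still between calls to the robot, and variables do not carry over. Pictures are saved under pics/ and viewed, and the job is handed in when it is done.

Besides the shell and the picture viewer there is one more tool, called as name([rows], argument=value, ...), one row to a line, values as JSON. servo_tool: Moves the arm, as the interface text tells. Its arguments: {"type":"object","properties":{"commands":{"type":"array","items":{"type":"array","items":{"type":"array","items":{"type":"number"}}}},"force":{"type":"number"}},"required":["commands"]}

```bash
mkdir -p pics; ls; python3 - <<'E'
from bench import r
import cv2, numpy as np
for n in ("side","top"):
    p,d=r.snapshot(n); cv2.imwrite(f"pics/{n}0.png",p[:,:,::-1]); np.save(f"pics/{n}0d.npy",d); np.save(f"pics/{n}0p.npy",p)
    c=r.calibration(n); print(n,c["fx"],c["fy"],c["cx"],c["cy"]); print(np.round(c["pose"],3))
s=r.sense(); print(s)
E
```

```text
pics
side 387.4293034064646 387.4293034064646 322.0538529865769 197.67092731340125
[[ 9.83000e-01 -1.01000e-01  1.51000e-01  4.32897e+02]
 [-1.81000e-01 -4.96000e-01  8.49000e-01 -8.31625e+02]
 [-1.10000e-02 -8.62000e-01 -5.06000e-01  5.65935e+02]
 [ 0.00000e+00  0.00000e+00  0.00000e+00  1.00000e+00]]
top 481.2675249851995 481.2675249851995 313.1247616581427 198.01665845787264
[[ 2.700000e-02 -9.850000e-01  1.720000e-01  3.683230e+02]
 [-1.000000e+00 -2.800000e-02 -4.000000e-03 -3.643500e+01]
 [ 9.000000e-03 -1.720000e-01 -9.850000e-01  1.179811e+03]
 [ 0.000000e+00  0.000000e+00  0.000000e+00  1.000000e+00]]
{'time': 0.1, 'joint_pos': array([ 6.11697672e+01,  7.51092848e+00,  8.53241019e+01,  6.18381305e-04,
        8.72609557e+01, -4.89210370e+00]), 'qd': array([ 0.04816108, -0.0896069 , -0.15898191,  0.02405895,  0.00955255,
        0.05394439]), 'joint_efforts': array([ 2.05156968e-03, -5.70943451e+01, -5.01947844e+01, -7.50628573e-07,
        7.87786092e-03,  4.91083517e-05]), 'tool_pos': array([243.17598129, 547.96776371, 230.33760792]), 'tcp_rot': array([ 174.73923041,   89.90401191, -119.19892879]), 'ft_force': array([-0.67973753,  0.28964431,  0.05409   ]), 'wrist_torque': array([ 0.02014159, -0.00308969, -0.00532339]), 'finger_gap': 85.26204405279933}
```

View pics/side0.png

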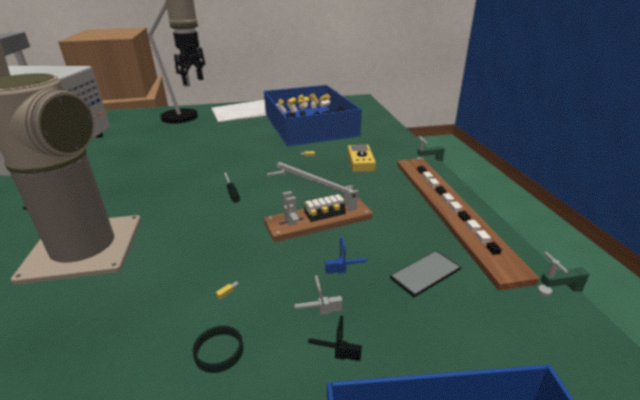

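View pics/top0.png

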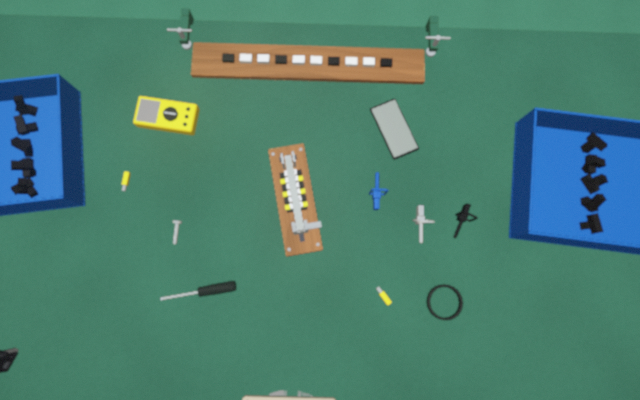

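```bash
python3 - <<'E'
import cv2, numpy as np
p=np.load("pics/top0p.npy")[:,:,::-1]; s=np.load("pics/side0p.npy")[:,:,::-1]
a=cv2.resize(p[135:265,255:335],None,fx=4.5,fy=4.5,interpolation=cv2.INTER_CUBIC)
b=cv2.resize(p[190:255,400:485],None,fx=5,fy=5,interpolation=cv2.INTER_CUBIC)
h=585
o=np.zeros((h,a.shape[1]+b.shape[1],3),np.uint8);o[:a.shape[0],:a.shape[1]]=a;o[:b.shape[0],a.shape[1]:]=b
cv2.imwrite("pics/c1.png",o)
a=cv2.resize(s[155:240,255:380],None,fx=5,fy=5,interpolation=cv2.INTER_CUBIC)
cv2.imwrite("pics/c2.png",a)
a=cv2.resize(s[235:365,285:375],None,fx=4.5,fy=4.5,interpolation=cv2.INTER_CUBIC)
cv2.imwrite("pics/c3.png",a)
E
```

```text
(no output)
```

View pics/c1.png

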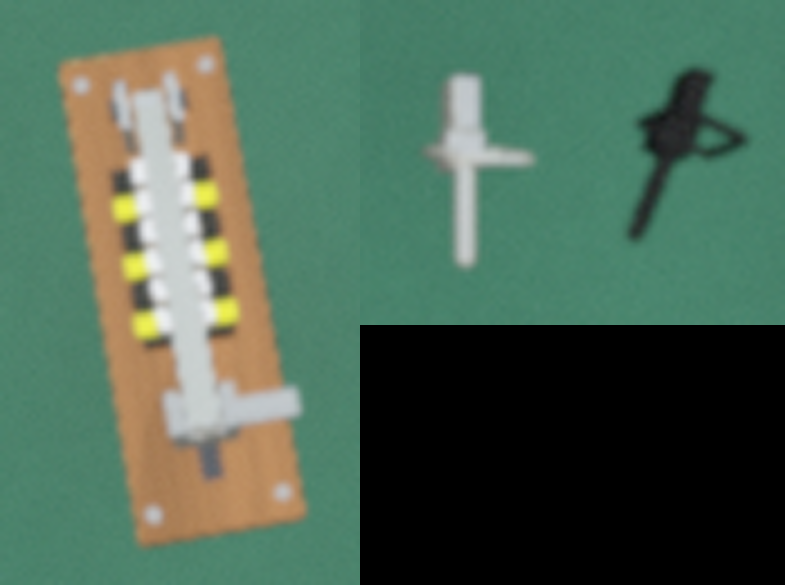

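View pics/c2.png

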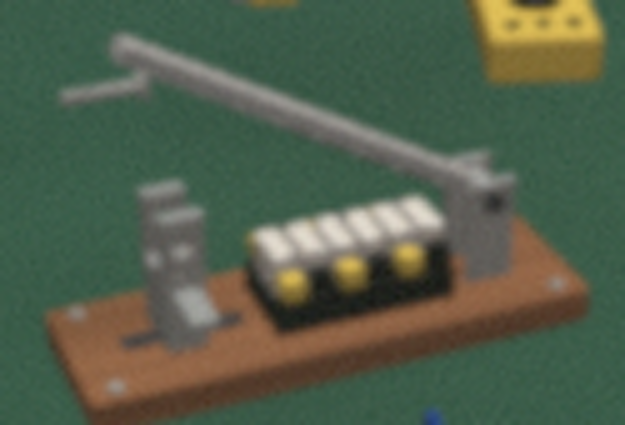

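View pics/c3.png

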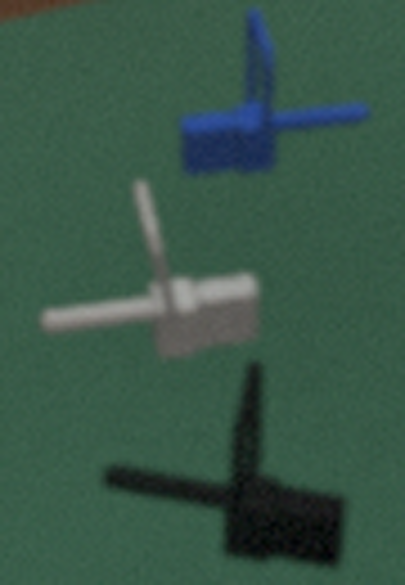

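```bash
cat > h.py <<'E'
import numpy as np, cv2
from bench import r
def cal(n):
    c=r.calibration(n); return c["fx"],c["fy"],c["cx"],c["cy"],np.array(c["pose"])
def ray(n,uv,z):
    fx,fy,cx,cy,P=cal(n); uv=np.atleast_2d(np.array(uv,float))
    d=np.c_[(uv[:,0]-cx)/fx,(uv[:,1]-cy)/fy,np.ones(len(uv))]@P[:3,:3].T
    o=P[:3,3]; t=(z-o[2])/d[:,2]; return o+d*t[:,None]
def cloud(n,d):
    fx,fy,cx,cy,P=cal(n); v,u=np.mgrid[:d.shape[0],:d.shape[1]]
    X=np.stack([(u-cx)/fx*d,(v-cy)/fy*d,d],-1)@P[:3,:3].T+P[:3,3]; X[d<=0]=np.nan; return X
def proj(n,X):
    fx,fy,cx,cy,P=cal(n); Y=(np.atleast_2d(X)-P[:3,3])@P[:3,:3]
    return np.c_[fx*Y[:,0]/Y[:,2]+cx,fy*Y[:,1]/Y[:,2]+cy]
E
python3 - <<'E'
from h import *
p=np.load("pics/top0p.npy"); d=np.load("pics/top0d.npy")
hsv=cv2.cvtColor(p,cv2.COLOR_RGB2HSV)
m=((hsv[...,0]<20)&(hsv[...,1]>70)).astype(np.uint8); m[:135]=0;m[265:]=0;m[:,:255]=0;m[:,335:]=0
m[hsv[...,2]<60]=0
pts=np.argwhere(m)[:,::-1].astype(np.float32)
X=ray("top",pts,20)
rect=cv2.minAreaRect(X[:,:2].astype(np.float32)); print(rect); box=cv2.boxPoints(rect);print(box)
C=cloud("top",d)
np.set_printoptions(linewidth=220,suppress=True)
print("table z",np.nanmedian(C[280:330,250:350,2]))
print("board z", np.nanmedian(C[240:250,292:300,2]))
print("jig Z");print(np.round(C[215:245,284:326:1,2]).astype(int))
print("pin Z");print(np.round(C[203:246,412:436,2]).astype(int))
E
```

```text
((568.916015625, 4.069862365722656), (268.9935607910156, 89.57733154296875), 11.586820602416992)
[[428.16418   20.931774]
 [446.156    -66.8201  ]
 [709.66785  -12.792049]
 [691.676     74.95982 ]]
table z -0.9204730016328995
board z 19.5361924803251
jig Z
[[22 18 21 ...  1 -3 -1]
 [21 21 17 ... -1 -2 -1]
 [19 17 20 ...  4  4  2]
 ...
 [19 21 17 ...  2 -3 -3]
 [19 16 19 ... -2 -3  2]
 [20 17 21 ...  1  0 -3]]
pin Z
[[-3 -1 -3 ... -1 -1  0]
 [-4  0 -1 ... -6 -2 -4]
 [ 0 -1  2 ... -4 -4 -4]
 ...
 [-3 -2 -1 ... -2 -1  0]
 [-3  2  2 ...  0  3 -2]
 [ 5 -3 -5 ... -5 -1 -4]]<stdin>:13: RuntimeWarning: invalid value encountered in cast
<stdin>:14: RuntimeWarning: invalid value encountered in cast
```

```bash
cat >> h.py <<'E'
A=np.deg2rad(11.587); JO=np.array([495.4,-11.0,0]); RJ=np.array([[np.cos(A),-np.sin(A),0],[np.sin(A),np.cos(A),0],[0,0,1]])
toJ=lambda X:(X-JO)@RJ
toW=lambda X:np.atleast_2d(X)@RJ.T+JO
E
python3 - <<'E'
from h import *
np.set_printoptions(linewidth=220,suppress=True,precision=1)
for n in ("top","side"):
    d=np.load(f"pics/{n}0d.npy"); p=np.load(f"pics/{n}0p.npy"); C=cloud(n,d); J=toJ(C)
    print(n)
    def st(name,m):
        q=J[m]; 
        if len(q)<4: print(name,len(q)); return
        print(name,len(q),"med",np.median(q,0),"p5",np.percentile(q,5,axis=0),"p95",np.percentile(q,95,axis=0))
    x,y,z=J[...,0],J[...,1],J[...,2]
    near=(abs(x)<40)
    st("ledge",near&(y<-22)&(y>-60)&(z>45)&(z<66))
    st("ear-",near&(y<-6)&(y>-22)&(z>85)&(z<104))
    st("ear+",near&(y>6)&(y<22)&(z>85)&(z<104))
    st("ear body",near&(abs(y)<25)&(z>40)&(z<90))
    st("bar",(abs(y)<12)&(x>-50)&(x<110)&(z>104))
    # bar angle
    m=(abs(y)<10)&(x>-60)&(x<130)&(z>85)
    q=J[m]; 
    a=np.polyfit(q[:,0],q[:,2],1); print("bar fit",a,np.degrees(np.arctan(-a[0])))
    st("barall",(abs(y)<12)&(x<20)&(z>110))
    # pin
    m=(C[...,2]>8)&(C[...,2]<120)&(C[...,0]>380)&(C[...,0]<560)&(C[...,1]<-200)&(C[...,1]>-380)
    g=p.min(-1)>90
    q=C[m&g]; print("pin",len(q),np.median(q,0),q.min(0),q.max(0))
    ys,xs=np.where(m&g); print(xs.min(),xs.max(),ys.min(),ys.max())
E
```

```text
top
ledge 77 med [ -2.5 -36.3  55.2] p5 [ -8.7 -49.2  50.1] p95 [  3.8 -23.4  59.1]
ear- 37 med [ -2.8 -14.6  95.1] p5 [-12.8 -18.2  89.5] p95 [  7.  -11.1  97.3]
ear+ 35 med [-2.6 13.4 95.1] p5 [-12.7   9.6  90.9] p95 [ 7.1 16.7 97.7]
ear body 49 med [-12.3 -10.5  58.3] p5 [-13.3 -23.8  46.5] p95 [ 2.1 14.3 87.6]
bar 411 med [ 36.1  -0.7 151.8] p5 [-20.3  -7.9 111.5] p95 [101.    6.5 183.3]
bar fit [ -0.6 171.3] 30.439592268394247
barall 155 med [ -4.   -0.8 175.6] p5 [-22.9  -7.9 162.1] p95 [ 17.7   6.5 185.3]
pin 230 [ 519.9 -302.4   26. ] [ 467.9 -323.6    8.2] [ 558.5 -283.1   81.6]
413 434 206 243
side
ledge 64 med [ -0.5 -39.9  55.8] p5 [ -6.4 -53.   51.6] p95 [  7.3 -22.7  57.9]
ear- 47 med [ -0.6 -20.1  92.6] p5 [-10.5 -21.6  86. ] p95 [ 10.1 -12.7  96.3]
ear+ 48 med [-0.7  8.9 92.6] p5 [-10.    6.3  85.7] p95 [10.3 14.8 96.3]
ear body 206 med [ -5.1 -19.   67.8] p5 [-10.6 -22.3  44.7] p95 [10.4 11.2 88.1]
bar 300 med [ 39.5  -9.4 147.5] p5 [-17.8 -11.5 111. ] p95 [100.    2.6 182.8]
bar fit [ -0.4 152.5] 21.38456484192113
barall 444 med [-448.6    8.3  313.4] p5 [-462.7  -10.7  166.6] p95 [  9.4  11.7 341.9]
pin 335 [ 518.7 -308.6   26.7] [ 471.8 -326.4   11.9] [ 559.8 -291.3   80.5]
295 341 275 308
```

```bash
cat >> h.py <<'E'
from scipy.spatial.transform import Rotation as Ro
def toolR(xdir,zdir):
    x=np.array(xdir,float);x/=np.linalg.norm(x); z=np.array(zdir,float); z-=x*(x@z); z/=np.linalg.norm(z)
    return np.c_[x,np.cross(z,x),z]
def plan(pos,R,say=""):
    s=r.sense(); R0=Ro.from_euler("xyz",s["tcp_rot"],degrees=True).as_matrix()
    d=R0.T@(np.ravel(pos)-s["tool_pos"])/10; w=Ro.from_matrix(R0.T@R).as_rotvec(degrees=True)
    np.set_printoptions(suppress=True,precision=2,linewidth=200)
    print(say,"shift cm",np.round(d,2),"turn",np.round(w,2),"| tcp",s["tool_pos"],"J",toJ(s["tool_pos"]),"F",s["ft_force"],"t",s["time"],"gap",s["finger_gap"])
EX=RJ[:,0];EY=RJ[:,1];DN=np.array([0,0,-1.])
E
python3 - <<'E'
from h import *
s=r.sense(); R0=Ro.from_euler("xyz",s["tcp_rot"],degrees=True).as_matrix(); print(R0)
for sg in (1,-1):
    plan(toW([-18,0,215]),toolR(DN,sg*EY),sg)
E
```

```text
[[-8.17287578e-04 -9.13983864e-01  4.05749712e-01]
 [-1.46242814e-03  4.05750506e-01  9.13982707e-01]
 [-9.99998597e-01  1.53606918e-04 -1.66825057e-03]]
1 shift cm [  1.6  -44.27 -41.9 ] turn [-35.53  -0.09  -0.04] | tcp [243.18 547.97 230.34] J [-134.81  598.24  230.34] F [-0.68  0.29  0.05] t 0.1 gap 85.26204405279933
-1 shift cm [  1.6  -44.27 -41.9 ] turn [144.47  -0.05   0.12] | tcp [243.18 547.97 230.34] J [-134.81  598.24  230.34] F [-0.68  0.29  0.05] t 0.1 gap 85.26204405279933
```

servo_tool([
  [[255,0,-22,-21,-18,0,0],[255,0,-22,-21,-18,0,0],[255,0,-22,-21,-18,0,0],[255,0,-44.3,-41.9,-35.5,0,0],[255,0,-44.3,-41.9,-35.5,0,0],[255,0,-44.3,-41.9,-35.5,0,0],[255,0,-44.3,-41.9,-35.5,0,0],[255,0,-44.3,-41.9,-35.5,0,0]],
], force=60)

```text
time: 0.9
tool_pos: [392.9, 188.6, 231.2]
tcp_rot: [42.9, 90.0, 144.4]
ft_force: [2.3, -0.2, 0.7]
finger_gap: 0.1
```

```bash
python3 - <<'E'
from h import *
plan(toW([-18,0,210]),toolR(DN,EY))
E
```

```text
shift cm [  2.11  -4.23 -21.62] turn [ 0.01  0.   -0.  ] | tcp [392.89 188.65 231.15] J [-60.32 216.17 231.15] F [ 2.34 -0.21  0.75] t 0.9 gap 0.14085343902504052
```

servo_tool([
  [[255,1.5,-4.2,-21.6,0,0,0],[255,1.5,-4.2,-21.6,0,0,0],[255,1.5,-4.2,-21.6,0,0,0],[255,1.5,-4.2,-21.6,0,0,0],[255,1.5,-4.2,-21.6,0,0,0],[255,1.5,-4.2,-21.6,0,0,0]],
])

```text
time: 1.5
tool_pos: [477.4, -15.4, 215.5]
tcp_rot: [95.2, 89.9, -163.4]
ft_force: [0.9, 0.8, 1.0]
finger_gap: 0.3
```

```bash
python3 - <<'E'
from h import *
plan(toW([-18,0,210]),toolR(DN,EY))
for n in ("side","top"):
    p,d=r.snapshot(n); np.save(f"pics/{n}1d.npy",d); np.save(f"pics/{n}1p.npy",p)
    s=r.sense(); print(n, proj(n,s["tool_pos"]))
    u,v=proj(n,s["tool_pos"])[0].astype(int); 
    cv2.imwrite(f"pics/{n}1.png",cv2.resize(p[v-50:v+50,u-60:u+60,::-1],None,fx=5,fy=5,interpolation=cv2.INTER_CUBIC)); print(u-60,v-50)
E
```

```text
shift cm [ 0.55 -0.05  0.07] turn [-0.26 -0.01 -0.09] | tcp [477.39 -15.44 215.5 ] J [-18.53  -0.73 215.5 ] F [0.9  0.75 1.03] t 1.5 gap 0.30060045288245213
side [[277.55 150.01]]
217 100
top [[298.69 227.03]]
238 177
```

View pics/side1.png

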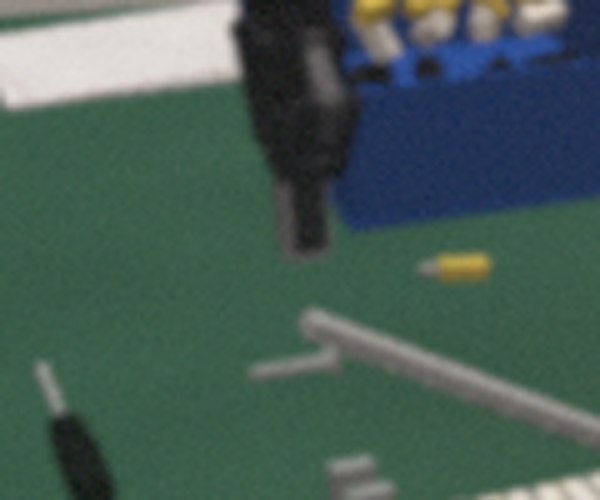

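View pics/top1.png

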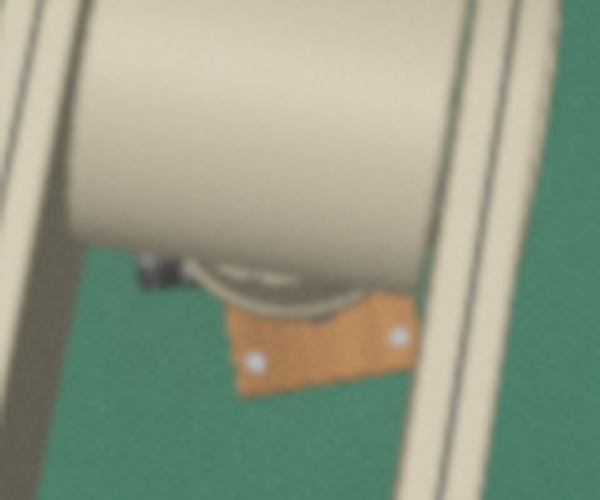

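```bash
python3 - <<'E'
from h import *
np.set_printoptions(precision=1,suppress=True)
s=r.sense(); T=toJ(s["tool_pos"])
d=np.load("pics/side1d.npy"); p=np.load("pics/side1p.npy"); J=toJ(cloud("side",d))
for z0,z1 in ((206,216),(213,220),(220,232),(225,245)):
    m=(abs(J[...,0]-T[0])<25)&(abs(J[...,1]-T[1])<30)&(J[...,2]>z0)&(J[...,2]<z1)
    q=J[m]
    if len(q): print(z0,z1,len(q),q.min(0)-T,q.max(0)-T,np.median(q,0)-T)
p0=np.load("pics/side0p.npy")
for v in range(138,156):
    print(v,[int(x) for x in p[v,270:286].mean(-1)])
E
```

```text
206 216 1 [  5.3 -10.2   0.1] [  5.3 -10.2   0.1] [  5.3 -10.2   0.1]
213 220 13 [ -8.8 -11.6   0.1] [10.3 -7.4  3.7] [  1.5 -10.1   1.6]
220 232 48 [-10.6 -17.8   4.2] [11.4 -0.2 15.8] [ -2.7 -11.3  10.2]
225 245 91 [-10.9 -19.1   9.3] [11.9  3.3 28.6] [ -2.  -15.   19.7]
138 [72, 69, 75, 77, 66, 55, 36, 33, 34, 36, 36, 52, 59, 62, 51, 49]
139 [70, 70, 70, 76, 72, 54, 39, 34, 39, 32, 34, 50, 60, 61, 53, 48]
140 [75, 69, 74, 75, 72, 52, 39, 35, 40, 33, 41, 53, 62, 65, 58, 52]
141 [75, 72, 73, 76, 72, 59, 36, 33, 37, 34, 42, 52, 64, 65, 63, 57]
142 [73, 73, 70, 74, 71, 64, 42, 38, 31, 38, 38, 49, 61, 69, 65, 60]
143 [73, 73, 69, 73, 76, 68, 44, 35, 38, 34, 36, 46, 65, 72, 67, 62]
144 [74, 74, 74, 73, 78, 63, 49, 32, 33, 35, 36, 41, 66, 77, 71, 67]
145 [77, 73, 70, 78, 76, 63, 49, 37, 36, 38, 37, 46, 64, 74, 75, 69]
146 [75, 72, 76, 76, 76, 67, 48, 35, 44, 35, 38, 46, 64, 79, 74, 70]
147 [74, 73, 75, 73, 79, 68, 50, 32, 35, 36, 37, 46, 64, 77, 74, 73]
148 [76, 74, 74, 76, 78, 67, 52, 37, 30, 33, 39, 48, 61, 76, 75, 71]
149 [73, 72, 68, 78, 79, 70, 50, 45, 42, 48, 48, 58, 72, 77, 74, 74]
150 [75, 74, 75, 75, 83, 74, 70, 60, 64, 67, 70, 76, 78, 78, 76, 75]
151 [76, 75, 76, 79, 81, 81, 77, 79, 76, 77, 80, 79, 77, 78, 72, 75]
152 [76, 70, 74, 78, 76, 79, 77, 82, 82, 79, 76, 80, 78, 77, 74, 72]
153 [76, 74, 78, 76, 76, 79, 80, 77, 79, 73, 71, 77, 74, 78, 74, 77]
154 [78, 76, 78, 74, 76, 78, 76, 73, 74, 74, 70, 76, 73, 74, 73, 75]
155 [78, 75, 75, 74, 74, 75, 72, 77, 72, 76, 76, 78, 77, 74, 76, 75]
```

servo_tool([
  [[255,1.5,-1.1,0,0,0,0],[255,3.5,-1.1,0,0,0,0],[255,5,-0.5,0,0,0,0],[255,6.3,0.2,0,0,0,0],[255,8,0.9,0,0,0,0],[255,9.2,1.4,0,0,0,0],[255,10.5,1.8,0,0,0,0],[255,12,2.1,0,0,0,0]],
])

```text
time: 2.4
tool_pos: [456.8, -16.3, 96.2]
tcp_rot: [-102.4, 89.9, -0.8]
ft_force: [0.3, -0.4, 0.2]
finger_gap: 0.1
```

servo_tool([
  [[255,0.8,0.1,0,0,0,0],[255,1.4,0.2,0,0,0,0],[255,1.7,0.2,0,0,0,0],[255,1.9,0.2,0,0,0,0],[255,2.1,0.2,0,0,0,0],[255,2.1,0.2,0,0,0,0]],
])

```text
time: 3.0
tool_pos: [455.0, -17.4, 75.5]
tcp_rot: [-114.7, 90.0, -13.1]
ft_force: [-1.2, 0.5, -0.2]
finger_gap: -0.3
```

```bash
python3 - <<'E'
from h import *
plan(toW([-42,0,73]),toolR(DN,EY))
p,d=r.snapshot("side"); np.save("pics/side2d.npy",d)
cv2.imwrite("pics/side2.png",cv2.resize(p[140:245,245:385,::-1],None,fx=5,fy=5,interpolation=cv2.INTER_CUBIC))
E
```

```text
shift cm [ 0.25  0.11 -0.19] turn [-0.03 -0.01  0.02] | tcp [454.95 -17.35  75.5 ] J [-40.9   1.9  75.5] F [-1.23  0.53 -0.17] t 3.0 gap -0.3213735155235899
```

View pics/side2.png

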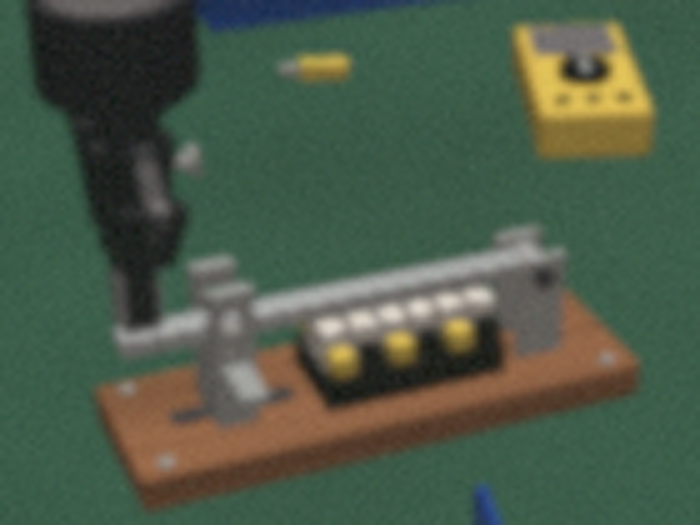

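servo_tool([
  [[255,0.2,0,-0.2,0,0,0],[255,0.4,0,-0.2,0,0,0],[255,0.6,0,-0.2,0,0,0],[255,0.6,0,-0.2,0,0,0]],
])

```text
time: 3.45
tool_pos: [455.8, -19.7, 72.4]
tcp_rot: [-150.9, 90.0, -49.3]
ft_force: [-15.7, 0.9, 30.7]
finger_gap: -0.4
```

```bash
python3 - <<'E'
from h import *
plan(toW([-42,0,73]),toolR(DN,EY))
E
```

```text
shift cm [-0.06  0.15  0.05] turn [-0.02 -0.04  0.02] | tcp [455.82 -19.66  72.44] J [-40.52  -0.53  72.44] F [-15.74   0.88  30.69] t 3.45 gap -0.3898281497615771
```

servo_tool([
  [[255,-1,0,0,0,0,0],[255,-4,0,0,0,0,0],[255,-8,0,0,0,0,0],[200,-11,0,0,0,0,0]],
])

```text
time: 3.85
tool_pos: [455.4, -19.4, 181.5]
tcp_rot: [-112.6, 89.9, -11.1]
ft_force: [0.2, -1.0, 0.8]
finger_gap: 13.3
```

```bash
python3 - <<'E'
from h import *
np.set_printoptions(precision=1,suppress=True)
for n in ("top","side"):
    d=np.load(f"pics/{n}0d.npy"); p=np.load(f"pics/{n}0p.npy"); C=cloud(n,d)
    m=(C[...,2]>14)&(C[...,2]<34)&(C[...,0]>440)&(C[...,0]<590)&(C[...,1]<-260)&(C[...,1]>-340)&(p.min(-1)>90)
    q=C[m]
    # top-ish points binned along x
    for x0 in range(464,566,6):
        b=q[(q[:,0]>=x0)&(q[:,0]<x0+6)]
        if len(b)>2: print(n,x0,len(b),"y %.1f..%.1f mid %.1f z med %.1f"%(b[:,1].min(),b[:,1].max(),(b[:,1].min()+b[:,1].max())/2,np.median(b[:,2])))
    m2=(C[...,2]>36)&(C[...,2]<100)&(C[...,0]>440)&(C[...,0]<590)&(C[...,1]<-260)&(C[...,1]>-340)&(p.min(-1)>90)
    b=C[m2]; print("ring",len(b),b.min(0),b.max(0)); 
    t=b[b[:,2]>60]; print(t.mean(0), b[b[:,2]<50].mean(0))
# mask-based: grey pixels in top
p=np.load("pics/top0p.npy"); m=(p.min(-1)>110).astype(np.uint8); m[:195]=0;m[250:]=0;m[:,405:]&=1;m[:,:405]=0;m[:,445:]=0
for v in range(203,246): 
    xs=np.where(m[v])[0]; 
    if len(xs): print(v,xs.min(),xs.max(),end="; ")
E
```

```text
top 464 3 y -306.4..-301.8 mid -304.1 z med 25.5
top 470 8 y -306.0..-300.2 mid -303.1 z med 24.2
top 476 6 y -305.3..-300.9 mid -303.1 z med 24.4
top 482 9 y -305.7..-300.7 mid -303.2 z med 25.5
top 488 6 y -306.1..-300.2 mid -303.2 z med 25.3
top 494 9 y -306.1..-300.7 mid -303.4 z med 24.3
top 500 6 y -305.8..-301.3 mid -303.5 z med 24.2
top 506 12 y -306.5..-299.4 mid -302.9 z med 23.9
top 512 13 y -310.8..-294.7 mid -302.8 z med 25.3
top 518 9 y -310.5..-283.3 mid -296.9 z med 28.7
top 524 23 y -321.3..-293.8 mid -307.6 z med 24.1
top 530 18 y -310.0..-295.6 mid -302.8 z med 26.6
top 536 15 y -308.7..-297.1 mid -302.9 z med 25.4
top 542 15 y -308.9..-297.7 mid -303.3 z med 26.4
top 548 15 y -308.8..-297.3 mid -303.1 z med 25.6
top 554 12 y -309.1..-297.6 mid -303.4 z med 26.4
ring 43 [ 511.8 -323.6   36.6] [ 522.6 -283.1   81.6]
[ 513.5 -302.    76.4] [ 519.9 -293.    42.4]
side 470 11 y -309.7..-305.7 mid -307.7 z med 24.9
side 476 14 y -311.2..-305.1 mid -308.2 z med 25.3
side 482 15 y -310.8..-301.7 mid -306.3 z med 24.9
side 488 14 y -310.9..-304.6 mid -307.7 z med 25.0
side
[... 513 characters left out ...]
4 21 y -312.0..-298.7 mid -305.4 z med 26.9
side 560 4 y -310.5..-301.4 mid -306.0 z med 27.4
ring 66 [ 513.2 -326.4   36.6] [ 524.2 -291.3   80.5]
[ 515.5 -310.6   77.5] [ 521.6 -325.1   42.9]
205 418 423; 206 417 423; 207 417 423; 208 417 423; 209 417 423; 210 417 423; 211 417 423; 212 417 423; 213 417 423; 214 417 424; 215 417 424; 216 416 424; 217 416 425; 218 416 425; 219 414 429; 220 413 433; 221 415 434; 222 416 434; 223 417 425; 224 418 423; 225 419 423; 226 419 423; 227 419 423; 228 419 423; 229 419 423; 230 419 423; 231 419 423; 232 419 423; 233 419 423; 234 419 423; 235 419 423; 236 419 423; 237 419 423; 238 419 423; 239 419 423; 240 419 423; 241 419 422; 242 419 422; 243 420 421;
```

```bash
python3 - <<'E'
from h import *
th=np.deg2rad(25)
tx=np.array([-np.sin(th),0,-np.cos(th)])
s=r.sense(); print(np.round(s["joint_pos"],1))
G=np.array([554,-303.1,25]); 
for sg in (1,-1):
    R=toolR(tx,[0,sg,0]); print(sg); plan(G+19*tx-110*tx,R)
E
```

```text
[  -8.9  -13.9  111.1   -0.    82.8 -110.4]
1
 shift cm [  7.43  -7.73 -30.54] turn [11.37 -2.54 24.99] | tcp [455.44 -19.4  181.51] J [-40.83  -0.2  181.51] F [ 0.22 -0.99  0.8 ] t 3.85 gap 13.26824064197962
-1
 shift cm [  7.43  -7.73 -30.54] turn [-164.66  -36.61   -3.73] | tcp [455.44 -19.4  181.51] J [-40.83  -0.2  181.51] F [ 0.22 -0.99  0.8 ] t 3.85 gap 13.26824064197962
```

servo_tool([
  [[120,2.4,-2.5,-10,4,-1,8],[120,7.4,-7.7,-30.5,11.4,-2.5,25],[120,7.4,-7.7,-30.5,11.4,-2.5,25],[120,7.4,-7.7,-30.5,11.4,-2.5,25],[120,7.4,-7.7,-30.5,11.4,-2.5,25],[120,7.4,-7.7,-30.5,11.4,-2.5,25],[120,7.4,-7.7,-30.5,11.4,-2.5,25],[120,7.4,-7.7,-30.5,11.4,-2.5,25]],
])

```text
time: 4.65
tool_pos: [591.0, -306.5, 102.0]
tcp_rot: [90.0, 64.8, 179.9]
ft_force: [0.4, -0.5, 0.2]
finger_gap: 45.3
```

```bash
python3 - <<'E'
from h import *
th=np.deg2rad(25)
tx=np.array([-np.sin(th),0,-np.cos(th)])
G=np.array([554,-303.1,25]); R=toolR(tx,[0,1,0])
plan(G+19*tx-110*tx,R); plan(G+19*tx,R)
p,d=r.snapshot("side"); np.save("pics/side3d.npy",d);np.save("pics/side3p.npy",p)
cv2.imwrite("pics/side3.png",cv2.resize(p[200:320,270:410,::-1],None,fx=5,fy=5,interpolation=cv2.INTER_CUBIC))
E
```

```text
shift cm [-0.56  0.11  0.34] turn [-0.17  0.06 -0.23] | tcp [ 591.03 -306.52  102.  ] J [  34.32 -308.71  102.  ] F [ 0.44 -0.5   0.17] t 4.65 gap 45.34671933740598
 shift cm [10.44  0.06  0.33] turn [-0.17  0.06 -0.23] | tcp [ 591.03 -306.52  102.  ] J [  34.32 -308.71  102.  ] F [ 0.44 -0.5   0.17] t 4.65 gap 45.34671933740598
```

View pics/side3.png

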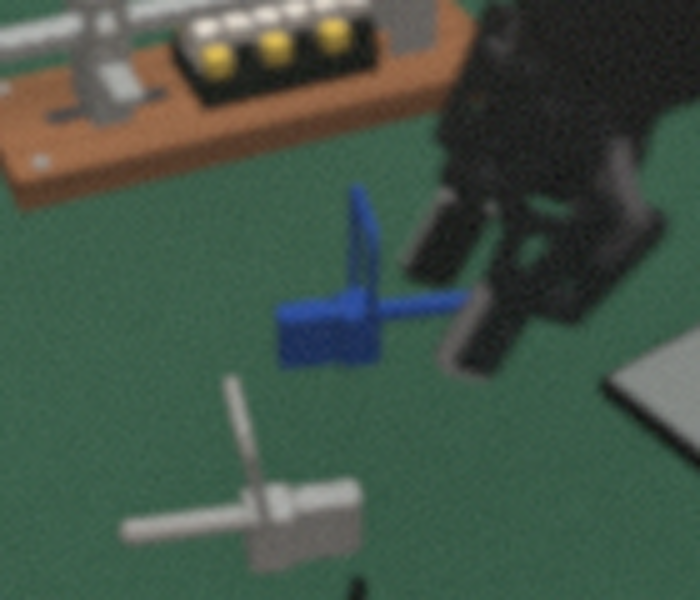

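servo_tool([
  [[120,3,0,0.3,0,0,0],[120,5,0.1,0.3,0,0,0],[120,6,0.1,0.3,0,0,0],[120,6,0.1,0.3,0,0,0]],
])

```text
time: 5.1
tool_pos: [563.8, -299.0, 49.7]
tcp_rot: [89.9, 64.7, 179.8]
ft_force: [0.2, -0.5, 0.0]
finger_gap: 45.2
```

```bash
python3 - <<'E'
from h import *
th=np.deg2rad(25)
tx=np.array([-np.sin(th),0,-np.cos(th)])
G=np.array([554,-303.1,25]); R=toolR(tx,[0,1,0])
plan(G+19*tx,R)
for n in ("side","top"):
    p,d=r.snapshot(n); np.save(f"pics/{n}4d.npy",d);np.save(f"pics/{n}4p.npy",p)
    s=r.sense()
    print(proj(n,[s["tool_pos"]-6*tx]))
p=np.load("pics/side4p.npy");
a=cv2.resize(p[220:320,280:380,::-1],None,fx=4,fy=4,interpolation=cv2.INTER_CUBIC)
p=np.load("pics/top4p.npy");
b=cv2.resize(p[170:270,370:470,::-1],None,fx=4,fy=4,interpolation=cv2.INTER_CUBIC)
cv2.imwrite("pics/c4.png",np.hstack([a,b]))
E
```

```text
shift cm [ 4.56 -0.17 -0.41] turn [-0.    0.06 -0.26] | tcp [ 563.84 -299.03   49.75] J [   9.2  -295.91   49.75] F [ 0.16 -0.53  0.01] t 5.1 gap 45.16349325227155
[[344.12 283.4 ]]
[[422.34 199.42]]
```

View pics/c4.png

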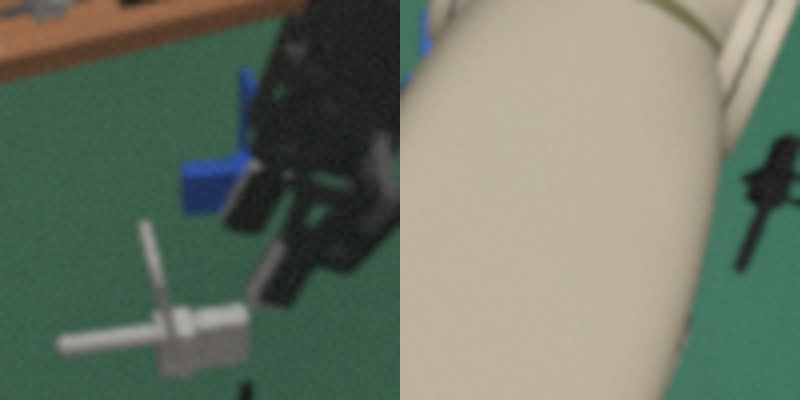

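```bash
python3 - <<'E'
from h import *
th=np.deg2rad(25)
tx=np.array([-np.sin(th),0,-np.cos(th)])
G=np.array([554,-303.1,25]); R=toolR(tx,[0,1,0])
plan(G+19*tx,R); print(r.sense()["qd"])
E
```

```text
shift cm [ 4.89 -0.08 -0.33] turn [-0.03 -0.05 -0.03] | tcp [ 565.91 -299.72   52.38] J [  11.09 -297.     52.38] F [0.36 0.43 0.22] t 5.2 gap 44.99478076419766
[ 0.27 -0.6  -1.36  0.02  0.04 -0.  ]
```

servo_tool([
  [[120,2,-0.1,-0.3,0,0,0],[120,3.5,-0.1,-0.3,0,0,0],[120,4.5,-0.1,-0.3,0,0,0],[120,4.9,-0.1,-0.3,0,0,0],[120,4.9,-0.1,-0.3,0,0,0],[120,4.9,-0.1,-0.3,0,0,0]],
])

```text
time: 5.8
tool_pos: [546.0, -302.8, 7.3]
tcp_rot: [90.1, 65.0, -179.9]
ft_force: [-0.4, 0.1, 0.7]
finger_gap: 45.6
```

```bash
python3 - <<'E'
from h import *
th=np.deg2rad(25)
tx=np.array([-np.sin(th),0,-np.cos(th)])
G=np.array([554,-303.1,25]); R=toolR(tx,[0,1,0])
p,d=r.snapshot("side"); np.save("pics/side5d.npy",d);np.save("pics/side5p.npy",p)
plan(G+19*tx,R)
cv2.imwrite("pics/side5.png",cv2.resize(p[240:320,285:365,::-1],None,fx=6,fy=6,interpolation=cv2.INTER_CUBIC))
E
```

```text
shift cm [-0.02  0.03 -0.02] turn [-0.04 -0.06 -0.01] | tcp [ 546.17 -302.91    7.49] J [  -8.9  -296.16    7.49] F [ 1.03  0.36 -0.47] t 5.85 gap 45.506497398707275
```

View pics/side5.png

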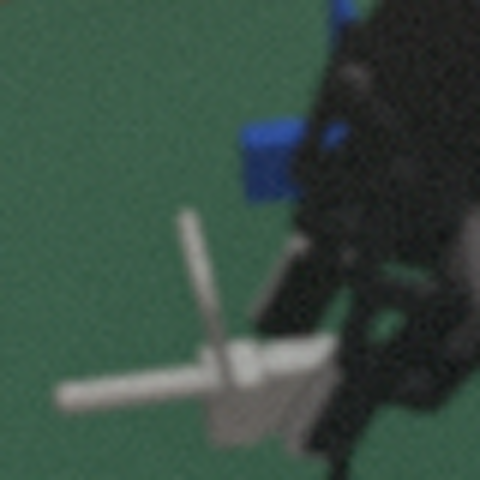

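servo_tool([
  [[180,0,0,0,0,0,0],[230,0,0,0,0,0,0],[255,0,0,0,0,0,0],[255,0,0,0,0,0,0],[255,0,0,0,0,0,0],[255,0,0,0,0,0,0]],
], force=70)

```text
time: 6.45
tool_pos: [546.0, -302.9, 7.3]
tcp_rot: [90.2, 65.0, -179.9]
ft_force: [1.9, -0.6, 4.7]
finger_gap: 10.6
```

```bash
python3 - <<'E'
from h import *
th=np.deg2rad(25)
tx=np.array([-np.sin(th),0,-np.cos(th)])
G=np.array([554,-303.1,25]); R=toolR(tx,[0,1,0])
p,d=r.snapshot("side"); np.save("pics/side6d.npy",d);np.save("pics/side6p.npy",p)
plan(G+19*tx,R)
cv2.imwrite("pics/side6.png",cv2.resize(p[240:320,285:365,::-1],None,fx=6,fy=6,interpolation=cv2.INTER_CUBIC))
E
```

```text
shift cm [-0.05  0.02 -0.02] turn [-0.04 -0.05 -0.03] | tcp [ 545.97 -302.87    7.28] J [  -9.09 -296.08    7.28] F [ 2.01 -0.37  5.15] t 6.5 gap 10.753321078710975
```

View pics/side6.png

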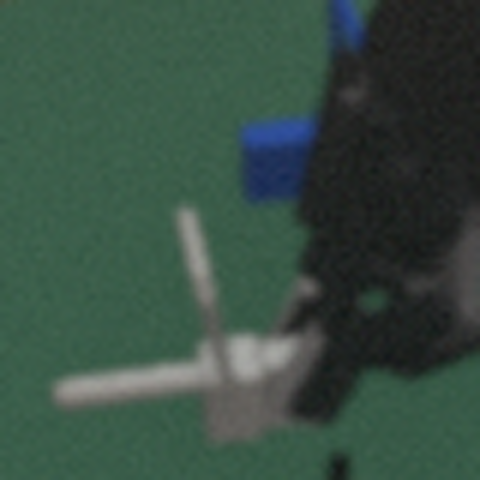

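servo_tool([
  [[255,-1,0.5,0,0,0,0],[255,-3.6,1.7,0,0,0,0],[255,-7.3,3.4,0,0,0,0],[255,-10.9,5.1,0,0,0,0],[255,-10.9,5.1,0,0,0,0],[255,-10.9,5.1,0,0,0,0]],
])

```text
time: 7.1
tool_pos: [546.2, -303.0, 128.5]
tcp_rot: [90.2, 65.1, -179.8]
ft_force: [-0.2, -0.9, -2.4]
finger_gap: 10.8
```

```bash
cat >> h.py <<'E'
th=np.deg2rad(25)
TXP=np.sin(th)*EY+np.cos(th)*DN   # tool x when pin placed
RP=toolR(TXP,EX)
E
python3 - <<'E'
from h import *
plan(toW([-0.5,-115,130]),RP)
plan(toW([-0.5,-115,130]),toolR(TXP,-EX))
s=r.sense();print(s["joint_pos"])
E
```

```text
shift cm [ 1.02  2.64 17.92] turn [ 71.03 -33.17   0.13] | tcp [ 546.2  -302.96  128.48] J [  -8.88 -296.22  128.48] F [-0.23 -0.91 -2.41] t 7.1 gap 10.842814819353764
 shift cm [ 1.02  2.64 17.92] turn [-104.11   -0.14  -35.92] | tcp [ 546.2  -302.96  128.48] J [  -8.88 -296.22  128.48] F [-0.23 -0.91 -2.41] t 7.1 gap 10.842814819353764
[ -27.22   37.55   61.88  -11.48  102.74 -117.51]
```

servo_tool([
  [[255,0,0.3,2,6,-3,0],[255,0,1,5,14,-6.6,0],[255,0.2,1.5,8,21.5,-10,0],[255,0.4,2,11,29,-13.5,0],[255,0.6,2.4,14,36.5,-17,0],[255,0.8,2.6,16,44,-20.5,0],[255,1,2.6,17.9,51,-24,0],[255,1,2.6,17.9,58,-27,0]],
])

```text
time: 7.9
tool_pos: [515.9, -120.7, 126.3]
tcp_rot: [90.7, 64.7, 116.4]
ft_force: [-0.1, -0.4, -2.0]
finger_gap: 10.4
```

```bash
python3 - <<'E'
from h import *
plan(toW([-0.5,-115,130]),RP)
s=r.sense();print(s["joint_pos"])
E
```

```text
shift cm [-0.49 -0.17  0.05] turn [12.71 -6.29 -0.25] | tcp [ 515.91 -120.7   126.31] J [  -1.95 -111.58  126.31] F [-0.06 -0.37 -1.98] t 7.9 gap 10.38801466472381
[-28.57  19.42  86.4   14.26  95.17 -55.62]
```

servo_tool([
  [[255,0,0,0,6.5,-3.1,0],[255,0,0,0,13,-6.1,0],[255,0,0,0,13,-6.1,0],[255,0,0,0,13,-6.1,0]],
])

```text
time: 8.3
tool_pos: [516.6, -123.3, 127.6]
tcp_rot: [90.4, 64.9, 102.2]
ft_force: [-0.4, -0.1, -2.1]
finger_gap: 9.9
```

```bash
python3 - <<'E'
from h import *
plan(toW([-0.5,-115,130]),RP)
s=r.sense();print(s["joint_pos"],s["qd"])
for n in ("side","top"):
    p,d=r.snapshot(n); np.save(f"pics/{n}7d.npy",d);np.save(f"pics/{n}7p.npy",p)
    u,v=proj(n,toW([0,-80,110]))[0].astype(int); print(n,u-60,v-55)
    cv2.imwrite(f"pics/{n}7.png",cv2.resize(p[v-55:v+55,u-60:u+60,::-1],None,fx=5,fy=5,interpolation=cv2.INTER_CUBIC))
E
```

```text
shift cm [-0.25  0.03  0.13] turn [ 0.12 -0.26 -0.05] | tcp [ 516.56 -123.28  127.59] J [  -1.82 -114.25  127.59] F [-0.43 -0.08 -2.13] t 8.3 gap 9.883259315942702
[-31.32  15.47  90.98  17.88  91.33 -45.49] [ 0.69  0.53 -1.49 -0.04  0.12 -0.17]
side 238 150
top 274 162
```

View pics/side7.png

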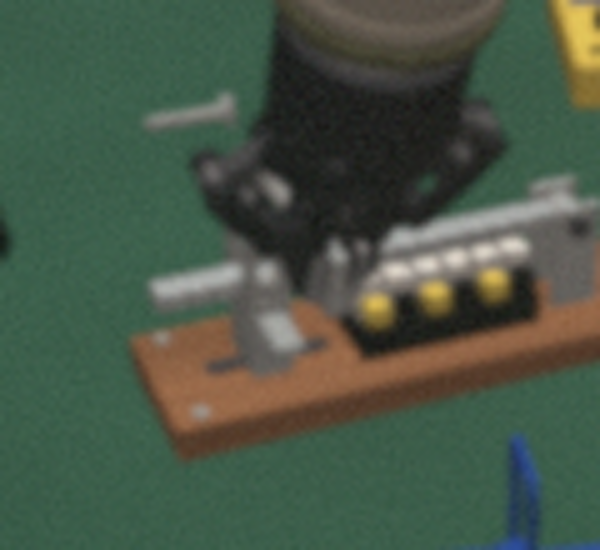

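View pics/top7.png

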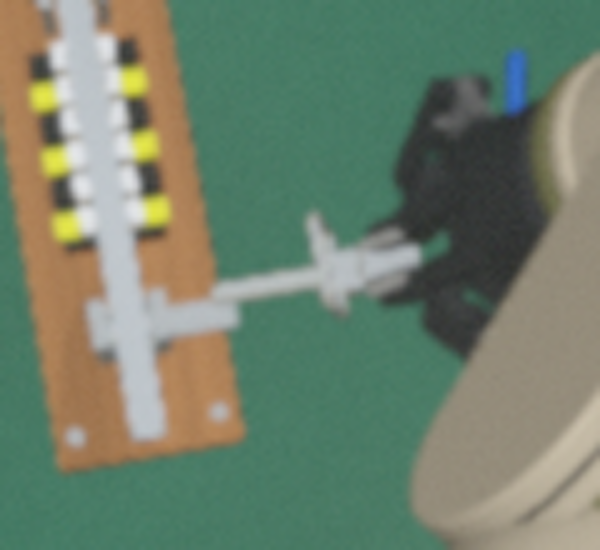

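servo_tool([
  [[255,1.5,-0.7,0.1,0,0,0],[255,3.5,-1.6,0.1,0,0,0],[255,5,-2.3,0.1,0,0,0],[255,5.6,-2.6,0.1,0,0,0],[255,5.6,-2.6,0.1,0,0,0],[255,5.6,-2.6,0.1,0,0,0],[255,5.6,-2.6,0.1,0,0,0]],
])

```text
time: 9.1
tool_pos: [519.4, -123.8, 68.1]
tcp_rot: [90.0, 65.1, 101.7]
ft_force: [0.8, -0.1, -1.5]
finger_gap: 10.5
```

```bash
cat > m.py <<'E'
from h import *
import sys
k=sys.argv[1]
p,d=r.snapshot("top"); q,e=r.snapshot("side")
np.save(f"pics/top{k}p.npy",p); np.save(f"pics/top{k}d.npy",d); np.save(f"pics/side{k}p.npy",q); np.save(f"pics/side{k}d.npy",e)
plan(toW([-0.5,-115,65.3]),RP)
a=cv2.resize(p[175:255,275:375,::-1],None,fx=4,fy=4,interpolation=cv2.INTER_CUBIC)
b=cv2.resize(q[160:240,265:365,::-1],None,fx=4,fy=4,interpolation=cv2.INTER_CUBIC)
cv2.imwrite(f"pics/c{k}.png",np.hstack([a,b]))
E
python3 m.py 8
```

```text
shift cm [ 0.26 -0.09 -0.13] turn [ 0.05 -0.03  0.11] | tcp [ 519.3  -123.77   68.07] J [   0.76 -115.27   68.07] F [ 0.43 -0.12 -1.51] t 9.2 gap 10.249278462399248
```

View pics/c8.png

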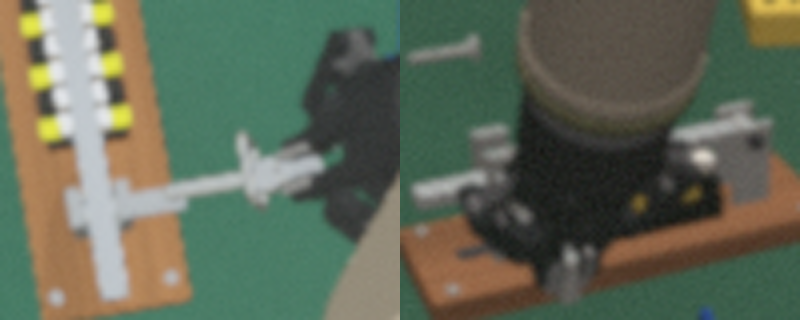

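```bash
cat > m2.py <<'E'
from h import *
import sys
k=sys.argv[1]
np.set_printoptions(precision=2,suppress=True)
p=np.load(f"pics/top{k}p.npy"); d=np.load(f"pics/top{k}d.npy"); J=toJ(cloud("top",d))
g=(p.max(-1).astype(int)-p.min(-1)<40)&(p.min(-1)>95)
def f(nm,y0,y1,z0,z1,X=25):
    m=g&(J[...,1]>y0)&(J[...,1]<y1)&(J[...,2]>z0)&(J[...,2]<z1)&(abs(J[...,0])<X)
    q=J[m]
    if len(q)>3: print(nm,len(q),"x med %.2f mean %.2f  p3 %.1f p97 %.1f z med %.1f zmax %.1f  y %.1f..%.1f"%(np.median(q[:,0]),q[:,0].mean(),*np.percentile(q[:,0],[3,97]),np.median(q[:,2]),q[:,2].max(),q[:,1].min(),q[:,1].max()))
f("ear-",-19,-10,88,103); f("ear+",10,19,88,103); f("ledge",-48,-22,46,64)
for a in range(-80,-20,8): f("shaft%d"%a,a,a+8,72,100)
f("shaft",-64,-36,72,100)
# colour-edge subpixel method: profile across J x at given z planes
gray=cv2.GaussianBlur(p.mean(-1).astype(np.float32),(0,0),0.6)
sat=(p.max(-1).astype(np.float32)-p.min(-1))
def prof(y,z,half=16):
    xs=np.arange(-half,half+.01,.5); uv=proj("top",toW(np.c_[xs,np.full(len(xs),y),np.full(len(xs),z)]))
    s=cv2.remap(sat,uv[:,0].astype(np.float32)[None],uv[:,1].astype(np.float32)[None],cv2.INTER_LINEAR)[0]
    return xs,s
def mid(y,z,nm):
    xs,s=prof(y,z); lo=np.percentile(s,8); hi=np.percentile(s,80); w=np.clip((hi-s)/(hi-lo),0,1); w[w<.5]=0
    i=np.where(w>0)[0]; print(nm,y,"mid %.2f width %.1f"%((xs[i.min()]+xs[i.max()])/2,xs[i.max()]-xs[i.min()]))
za=float(sys.argv[2]); ta=float(sys.argv[3])
for y in np.arange(ta-40,ta-3,6): mid(y,za,"shaft")
for y in (-24,-28,-32,-36): mid(y,56,"ledge")
E
python3 m2.py 8 82.8 -38
```

```text
ear- 36 x med -2.60 mean -2.77  p3 -12.7 p97 8.1 z med 95.5 zmax 98.4  y -18.6..-10.8
ear+ 31 x med -2.94 mean -2.77  p3 -13.0 p97 7.5 z med 94.1 zmax 100.8  y 10.4..17.1
ledge 56 x med -3.03 mean -2.71  p3 -8.6 p97 4.2 z med 55.5 zmax 61.0  y -48.0..-22.0
shaft-80 14 x med -2.34 mean -2.18  p3 -5.6 p97 1.6 z med 83.6 zmax 87.6  y -80.0..-72.6
shaft-72 13 x med -1.68 mean -1.91  p3 -5.9 p97 1.7 z med 84.7 zmax 88.9  y -71.4..-64.5
shaft-64 15 x med -2.16 mean -1.86  p3 -5.3 p97 2.6 z med 85.9 zmax 90.5  y -64.0..-56.2
shaft-56 13 x med -2.22 mean -1.97  p3 -5.7 p97 1.9 z med 83.4 zmax 89.4  y -55.2..-48.4
shaft-48 13 x med -1.93 mean -1.88  p3 -4.7 p97 1.8 z med 84.1 zmax 88.9  y -47.7..-40.3
shaft-24 12 x med -2.08 mean -2.21  p3 -12.0 p97 7.4 z med 94.7 zmax 98.4  y -18.6..-16.1
shaft 42 x med -2.05 mean -1.88  p3 -5.6 p97 2.5 z med 84.3 zmax 90.5  y -64.0..-38.4
shaft -78.0 mid -0.25 width 11.5
shaft -72.0 mid -0.25 width 11.5
shaft -66.0 mid -0.25 width 11.5
shaft -60.0 mid -0.25 width 11.5
shaft -54.0 mid -0.25 width 11.5
shaft -48.0 mid -3.00 width 16.0
shaft -42.0 mid -4.00 width 17.0
ledge -24 mid -1.00 width 17.0
ledge -28 mid -1.25 width 16.5
ledge -32 mid -1.25 width 16.5
ledge -36 mid -1.25 width 16.5
```

servo_tool([
  [[255,0.2,-0.1,-0.08,0,0,0.1],[255,0.2,-0.1,-0.08,0,0,0.1],[255,0.2,-0.1,-0.08,0,0,0.1]],
])

```text
time: 9.5
tool_pos: [517.8, -123.6, 64.9]
tcp_rot: [90.2, 64.9, 101.8]
ft_force: [0.2, 0.1, -1.4]
finger_gap: 10.6
```

```bash
cat > m3.py <<'E'
from h import *
np.set_printoptions(precision=2,suppress=True)
D=[];P=[]
for i in range(8):
    p,d=r.snapshot("top"); d=d.copy(); d[d<=0]=np.nan; D.append(d); P.append(p.astype(np.float32))
d=np.nanmedian(D,0); p=np.mean(P,0)
np.save("pics/avd.npy",d); np.save("pics/avp.npy",p)
J=toJ(cloud("top",np.nan_to_num(d)))
g=(p.max(-1)-p.min(-1)<35)&(p.min(-1)>95)
def f(nm,y0,y1,z0,z1,X=25):
    m=g&(J[...,1]>y0)&(J[...,1]<y1)&(J[...,2]>z0)&(J[...,2]<z1)&(abs(J[...,0])<X); q=J[m]
    if len(q)>3: print(nm,len(q),"x mean %.2f mid %.2f  z med %.1f p90 %.1f y %.1f..%.1f"%(q[:,0].mean(),(q[:,0].max()+q[:,0].min())/2,np.median(q[:,2]),np.percentile(q[:,2],90),q[:,1].min(),q[:,1].max()))
f("ear-",-18,-11,88,103); f("ear+",11,18,88,103); f("ledge",-36,-22,50,60)
for a in range(-80,-24,8): f("shaft%d"%a,a,a+8,72,100)
f("shaft",-70,-40,72,100)
f("bar",-6,6,60,80,60)
plan(toW([0,-115,65.3]),RP)
E
python3 m3.py
```

```text
ear- 31 x mean -2.25 mid -1.94  z med 95.1 p90 96.1 y -18.0..-11.1
ear+ 27 x mean -2.77 mid -3.17  z med 95.1 p90 96.1 y 11.1..17.0
ledge 35 x mean -1.88 mid -1.86  z med 55.0 p90 56.7 y -35.9..-22.0
shaft-80 13 x mean -3.94 mid -3.64  z med 82.0 p90 83.6 y -79.7..-72.5
shaft-72 12 x mean -2.72 mid -2.63  z med 81.8 p90 82.8 y -71.4..-64.2
shaft-64 15 x mean -3.68 mid -3.34  z med 81.8 p90 83.6 y -63.8..-56.2
shaft-56 13 x mean -3.31 mid -3.16  z med 81.8 p90 83.6 y -55.2..-48.0
shaft-48 13 x mean -3.27 mid -3.07  z med 82.0 p90 83.4 y -47.5..-40.4
shaft 49 x mean -3.29 mid -3.15  z med 81.8 p90 83.5 y -69.3..-40.4
bar 256 x mean 2.38 mid 2.77  z med 72.1 p90 73.0 y -6.0..5.9
 shift cm [-0.04  0.    0.06] turn [ 0.02 -0.1  -0.06] | tcp [ 517.88 -123.6    64.89] J [  -0.59 -114.82   64.89] F [ 0.34  0.29 -2.51] t 9.9 gap 10.64948571003797
```

servo_tool([
  [[255,0.15,0.5,0.06,0,0,0],[255,0.6,1.4,0.06,0,0,0],[255,0.6,1.4,0.06,0,0,0],[255,0.6,1.4,0.06,0,0,0]],
])

```text
time: 10.3
tool_pos: [515.2, -108.0, 65.4]
tcp_rot: [90.2, 64.9, 101.9]
ft_force: [0.5, -0.8, -0.7]
finger_gap: 10.7
```

```bash
sed -i 's/f("shaft",-70,-40,72,100)/f("shaft",-60,-26,72,90)/; s/range(8)/range(4)/' m3.py; python3 m3.py
```

```text
ear- 31 x mean -2.30 mid -1.86  z med 95.4 p90 96.6 y -18.0..-11.1
ear+ 27 x mean -2.74 mid -3.15  z med 94.8 p90 95.7 y 11.1..17.0
ledge 15 x mean -4.37 mid -1.93  z med 55.2 p90 56.1 y -35.5..-22.0
shaft-80 36 x mean -0.60 mid -0.56  z med 84.2 p90 85.9 y -80.0..-74.0
shaft-72 8 x mean -2.22 mid -2.05  z med 82.6 p90 83.2 y -68.3..-64.2
shaft-64 14 x mean -3.42 mid -3.15  z med 82.4 p90 84.3 y -63.7..-56.3
shaft-56 11 x mean -2.44 mid -2.09  z med 82.1 p90 83.3 y -55.2..-49.4
shaft-48 16 x mean -3.03 mid -2.95  z med 82.5 p90 83.6 y -47.9..-40.0
shaft-40 11 x mean -2.81 mid -2.66  z med 82.8 p90 84.5 y -38.9..-32.8
shaft-32 14 x mean -2.61 mid -2.53  z med 82.4 p90 84.9 y -31.6..-24.1
shaft 58 x mean -2.82 mid -2.65  z med 82.4 p90 84.3 y -59.7..-26.0
bar 256 x mean 2.39 mid 2.66  z med 71.9 p90 73.6 y -6.0..5.9
 shift cm [-0.63 -1.39 -0.  ] turn [ 0.02 -0.09 -0.05] | tcp [ 515.44 -108.72   65.43] J [ -0.   -99.76  65.43] F [ 0.06 -0.75 -1.98] t 10.5 gap 10.47498804261104
```

servo_tool([
  [[255,0.13,0.27,0.02,0,0,0],[255,0.25,0.54,0.02,0,0,0],[255,0.38,0.82,0.02,0,0,0],[255,0.42,0.91,0.02,0,0,0],[255,0.42,0.91,0.02,0,0,0]],
])

```text
time: 11.0
tool_pos: [513.5, -98.4, 65.4]
tcp_rot: [90.2, 64.9, 101.8]
ft_force: [1.2, 0.7, -2.1]
finger_gap: 10.7
```

```bash
python3 - <<'E'
from h import *
plan(toW([0,-47,65.5]),RP); s=r.sense(); print("F jig",s["ft_force"]@RJ,s["wrist_torque"])
E
```

```text
shift cm [ 1.78  3.83 -0.01] turn [ 0.03 -0.11 -0.06] | tcp [513.46 -98.45  65.41] J [  0.13 -89.29  65.41] F [ 1.15  0.7  -2.11] t 11.0 gap 10.70613133547222
F jig [ 1.27  0.45 -2.11] [-0.36 -0.09 -0.01]
```

servo_tool([
  [[255,0.21,0.45,0,0,0,0],[255,0.42,0.91,0,0,0,0],[255,0.63,1.36,0,0,0,0],[255,0.84,1.81,0,0,0,0],[255,0.84,1.81,0,0,0,0]],
])

```text
time: 11.5
tool_pos: [509.3, -78.3, 65.5]
tcp_rot: [90.2, 64.9, 101.9]
ft_force: [0.2, -0.3, -2.3]
finger_gap: 10.6
```

```bash
python3 - <<'E'
from h import *
plan(toW([0,-47,65.5]),RP); s=r.sense(); print("F jig",s["ft_force"]@RJ,s["wrist_torque"])
E
```

```text
shift cm [ 0.92  1.97 -0.  ] turn [ 0.05 -0.12 -0.08] | tcp [509.27 -78.34  65.46] J [  0.07 -68.75  65.46] F [ 0.15 -0.34 -2.28] t 11.5 gap 10.62460185736788
F jig [ 0.08 -0.37 -2.28] [-0.36 -0.04 -0.  ]
```

Free so far; on towards the far ear.

servo_tool([
  [[255,0.17,0.36,0,0,0,0],[255,0.34,0.72,0,0,0,0],[255,0.5,1.09,0,0,0,0],[255,0.63,1.36,0,0,0,0],[255,0.72,1.54,0,0,0,0],[255,0.72,1.54,0,0,0,0]],
])

```text
time: 12.1
tool_pos: [506.0, -62.2, 65.5]
tcp_rot: [90.2, 64.9, 101.8]
ft_force: [0.0, 0.4, -1.2]
finger_gap: 10.3
```

```bash
python3 - <<'E'
from h import *
plan(toW([0,-47,65.5]),RP); s=r.sense(); print("F jig",s["ft_force"]@RJ,s["wrist_torque"])
E
```

```text
shift cm [ 0.22  0.48 -0.01] turn [ 0.03 -0.11 -0.06] | tcp [506.01 -62.21  65.49] J [  0.1  -52.3   65.49] F [ 0.04  0.43 -1.19] t 12.1 gap 10.25526931337715
F jig [ 0.13  0.41 -1.19] [-0.39 -0.07 -0.05]
```

servo_tool([
  [[255,0.08,0.18,0,0,0,0],[255,0.17,0.36,0,0,0,0],[255,0.23,0.5,0,0,0,0],[255,0.27,0.6,0,0,0,0],[255,0.27,0.6,0,0,0,0]],
])

```text
time: 12.6
tool_pos: [505.2, -57.9, 65.6]
tcp_rot: [90.1, 65.2, 101.7]
ft_force: [0.3, -9.1, -3.6]
finger_gap: 10.6
```

```bash
python3 - <<'E'
from h import *
plan(toW([0,-47,65.5]),RP); s=r.sense(); print("F jig",s["ft_force"]@RJ,s["wrist_torque"])
E
```

```text
shift cm [ 0.05  0.08 -0.02] turn [-0.   -0.06  0.15] | tcp [505.19 -57.88  65.6 ] J [  0.18 -47.89  65.6 ] F [ 0.25 -9.12 -3.62] t 12.6 gap 10.611114583605987
F jig [-1.59 -8.99 -3.62] [-1.69 -0.15  0.14]
```

servo_tool([
  [[255,0.06,0.14,0,0,0,0],[255,0.1,0.22,0,0,0,0],[255,0.1,0.22,0,0,0,0]],
])

```text
time: 12.9
tool_pos: [505.3, -57.8, 65.7]
tcp_rot: [90.1, 65.4, 101.6]
ft_force: [-0.1, -18.4, -2.9]
finger_gap: 10.5
```

```bash
python3 m.py 9; python3 - <<'E'
from h import *
s=r.sense(); print("F jig",s["ft_force"]@RJ,s["wrist_torque"],toJ(s["tool_pos"]))
E
```

```text
shift cm [-2.76 -6.12 -0.07] turn [-0.04 -0.    0.38] | tcp [505.27 -57.82  65.69] J [  0.26 -47.85  65.69] F [  0.04 -19.48  -2.66] t 13.0 gap 10.304439915699792
F jig [ -3.8727234  -19.0930031   -2.66020002] [-3.13294642 -0.07067452  0.41396813] [  0.26268618 -47.84618442  65.69053213]
```

View pics/c9.png

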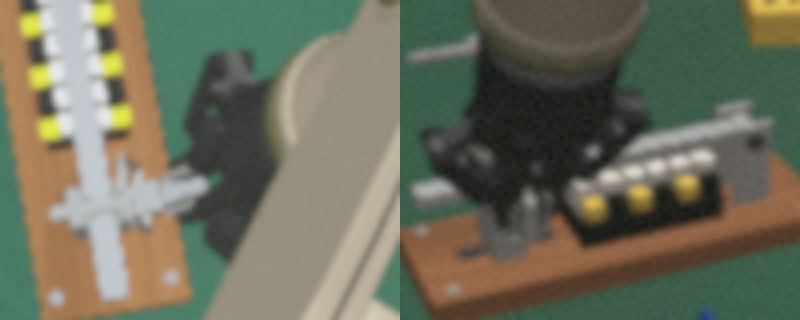

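servo_tool([
  [[255,-0.1,-0.22,-0.02,0,0,0],[255,-0.1,-0.22,-0.02,0,0,0],[180,-0.1,-0.22,-0.02,0,0,0],[160,-0.1,-0.22,-0.02,0,0,0],[160,-0.1,-0.22,-0.02,0,0,0],[160,-0.1,-0.22,-0.02,0,0,0]],
])

```text
time: 13.6
tool_pos: [504.5, -55.7, 65.6]
tcp_rot: [90.2, 64.9, 101.8]
ft_force: [-0.2, -0.3, -0.7]
finger_gap: 32.0
```

servo_tool([
  [[160,-1,0,0,0,0,0],[160,-3,0,0,0,0,0],[160,-6,0,0,0,0,0],[160,-9,0,0,0,0,0],[160,-12,0,0,0,0,0],[160,-12,0,0,0,0,0],[160,-12,0,0,0,0,0]],
])

```text
time: 14.3
tool_pos: [515.6, -106.5, 175.4]
tcp_rot: [90.0, 65.0, 101.6]
ft_force: [0.4, 0.8, -0.8]
finger_gap: 31.9
```

```bash
python3 m.py 10; python3 - <<'E'
from h import *
s=r.sense(); print("F jig",s["ft_force"]@RJ,toJ(s["tool_pos"]),s["joint_pos"])
E
```

```text
shift cm [ 9.   -6.29  0.01] turn [-0.   -0.17 -0.12] | tcp [ 514.39 -105.4   173.45] J [ -0.36 -96.29 173.45] F [-0.75 -0.03 -0.06] t 14.4 gap 32.018318462614126
F jig [-0.73847656  0.11612259 -0.06483688] [ -0.35645684 -96.2856882  173.45045577] [-30.03842901  11.48027979  90.60134695  18.45912143  95.06724946
 -42.80958709]
```

View pics/c10.png

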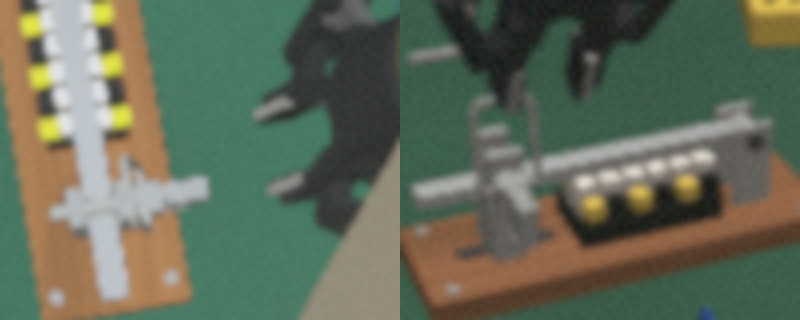

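```bash
cat > m4.py <<'E'
from h import *
import sys
np.set_printoptions(precision=1,suppress=True)
n=int(sys.argv[1]); X0=-2.6
for nm,bx,by in (("top",-2.6,-.6),("side",-.1,-1.8)):
    D=[];P=[]
    for i in range(n):
        p,d=r.snapshot(nm); d=d.copy(); d[d<=0]=np.nan; D.append(d); P.append(p.astype(np.float32))
    d=np.nanmedian(D,0); p=np.mean(P,0); J=toJ(cloud(nm,np.nan_to_num(d)))-[bx,by,-.9 if nm=="top" else 0]
    g=(p.max(-1)-p.min(-1)<45)&(p.min(-1)>80)
    def f(t,x0,x1,y0,y1,z0,z1):
        m=g&(J[...,0]>x0)&(J[...,0]<x1)&(J[...,1]>y0)&(J[...,1]<y1)&(J[...,2]>z0)&(J[...,2]<z1); q=J[m]
        if len(q): print(nm,t,len(q),"x %.1f..%.1f y %.1f..%.1f z %.1f..%.1f mean"%tuple(np.c_[q.min(0),q.max(0)].ravel()),q.mean(0))
        return q
    f("tip",-8,8,19,50,65,95); f("tail",-9,9,-75,-40,62,98); f("boss",-12,12,-40,-20,70,98)
    f("ears+",-14,14,8,21,88,103); f("ears-",-14,14,-21,-8,88,103)
    f("ring>100",-28,28,-60,50,102,150); f("ring>125",-28,28,-60,50,125,150)
    f("ringfwd",-28,28,19,50,60,102)
    bb=f("bar",-55,-20,-12,12,55,100)
E
python3 m4.py 3
```

```text
top tip 15 x -3.7..4.2 y 20.1..27.7 z 78.9..87.1 mean [ 0.  23.8 82.7]
top tail 60 x -5.7..6.3 y -62.3..-40.2 z 62.2..86.6 mean [ -0.5 -51.2  82.1]
top boss 74 x -11.7..11.2 y -39.7..-20.2 z 73.7..87.2 mean [ -0.1 -29.3  83.7]
top ears+ 35 x -10.6..11.3 y 9.9..17.6 z 89.6..99.7 mean [-0.5 13.9 95.7]
top ears- 21 x -10.5..11.2 y -14.8..-10.2 z 90.2..97.3 mean [  0.2 -12.3  95.2]
top ring>100 48 x -18.9..20.0 y -22.8..-14.3 z 102.4..137.8 mean [  0.3 -17.5 131.6]
top ring>125 42 x -18.5..20.0 y -20.3..-14.3 z 126.0..137.8 mean [ -0.4 -16.9 134.3]
top ringfwd 15 x -3.7..4.2 y 20.1..27.7 z 78.9..87.1 mean [ 0.  23.8 82.7]
top bar 97 x -52.5..-20.5 y -8.0..7.6 z 67.6..77.2 mean [-36.4  -0.1  73. ]
side tail 77 x -5.8..5.8 y -64.4..-40.9 z 62.1..84.8 mean [ -1.6 -56.1  76.9]
side boss 55 x -11.2..9.0 y -39.2..-20.1 z 70.3..90.9 mean [ -2.3 -30.7  81.7]
side ears+ 30 x -6.0..11.0 y 8.0..16.9 z 88.2..97.0 mean [ 2.3 11.  93.8]
side ears- 43 x -10.3..11.0 y -20.4..-9.6 z 88.2..96.2 mean [  0.1 -16.7  93.2]
side ring>100 62 x -19.6..19.9 y -26.6..-15.8 z 102.3..136.0 mean [ -1.3 -21.2 120.6]
side ring>125 25 x -18.7..19.2 y -21.2..-15.8 z 126.0..136.0 mean [ -2.7 -19.3 131.5]
side bar 91 x -52.4..-20.2 y -11.4..6.8 z 62.0..74.2 mean [-36.6  -4.4  70.5]
```

```bash
python3 - <<'E'
from h import *
RV=toolR(DN,EX)
print(RV[:,1]@EY)
plan(toW([0.1,-48,150]),RV)
E
```

```text
1.0
 shift cm [4.19 3.37 0.04] turn [  0.05  -0.15 -25.11] | tcp [ 514.61 -105.41  173.66] J [ -0.15 -96.34 173.66] F [0.11 1.16 0.28] t 14.7 gap 32.024594299740826
```

servo_tool([
  [[172,0.5,0.5,0,0,0,-8],[172,2,1.5,0,0,0,-16],[172,4.2,3.4,0,0,0,-25.1],[172,4.2,3.4,0,0,0,-25.1],[172,4.2,3.4,0,0,0,-25.1],[172,4.2,3.4,0,0,0,-25.1]],
])

```text
time: 15.3
tool_pos: [505.5, -58.6, 151.0]
tcp_rot: [-174.1, 89.9, -162.4]
ft_force: [0.1, 0.0, 0.6]
finger_gap: 27.9
```

```bash
cat >> h.py <<'E'
RV=toolR(DN,EX)
E
python3 - <<'E'
from h import *
plan(toW([0.1,-42,116]),RV); print(r.sense()["qd"])
H=np.array([-25.7,80])
for f in (.15,.3,.5,.7,.9,1.05,1.2,1.3):
    P=H+45*np.array([np.sin(f),np.cos(f)])+2.5*np.array([-np.cos(f),np.sin(f)]); print(f,"TCP y %.1f z %.1f"%(P[0]-11,P[1]))
E
python3 m.py 11
```

```text
shift cm [ 3.5   0.67 -0.01] turn [ 0.06 -0.06  0.01] | tcp [505.46 -58.63 151.03] J [  0.29 -48.68 151.03] F [0.11 0.01 0.61] t 15.3 gap 27.902566663584462
[-2.06  0.62 -1.07 -0.01 -0.12  0.15]
0.15 TCP y -32.4 z 124.9
0.3 TCP y -25.8 z 123.7
0.5 TCP y -17.3 z 120.7
0.7 TCP y -9.6 z 116.0
0.9 TCP y -3.0 z 109.9
1.05 TCP y 1.1 z 104.6
1.2 TCP y 4.3 z 98.6
1.3 TCP y 6.0 z 94.4
 shift cm [ 8.58 -6.5  -0.05] turn [-0.1  -0.04 25.02] | tcp [505.65 -59.91 151.05] J [  0.22 -49.97 151.05] F [0.18 0.2  0.81] t 15.4 gap 27.786226476637747
```

View pics/c11.png

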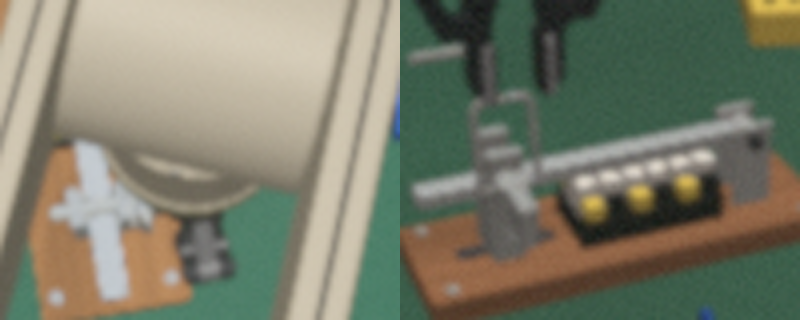

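servo_tool([
  [[172,1.5,0,0,0,0,0],[172,3,0,0,0,0,0],[172,3,0,0,0,0,0]],
])

```text
time: 15.7
tool_pos: [502.7, -58.7, 116.7]
tcp_rot: [164.7, 89.6, 176.3]
ft_force: [-0.5, 0.1, -1.1]
finger_gap: 27.7
```

```bash
python3 - <<'E'
from h import *
plan(toW([0.1,-25.8,121]),RV); 
E
python3 m.py 12
```

```text
shift cm [-0.42  2.24  0.25] turn [-0.04 -0.4  -0.11] | tcp [502.7  -58.68 116.74] J [ -2.42 -48.18 116.74] F [-0.47  0.13 -1.13] t 15.7 gap 27.685324452627004
 shift cm [ 5.39 -6.67  0.07] turn [-0.04 -0.22 24.97] | tcp [504.14 -58.56 119.24] J [ -1.   -48.35 119.24] F [-0.25 -0.81 -0.07] t 15.8 gap 27.740196532428637
```

View pics/c12.png

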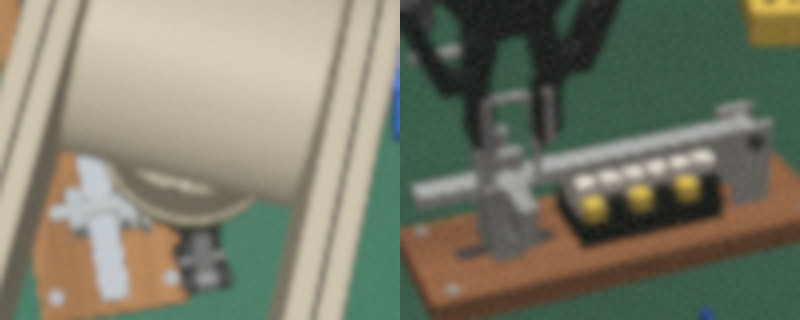

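servo_tool([
  [[172,0,1,0.08,0,0,0],[172,0,1.8,0.08,0,0,0],[172,0.05,2.2,0.08,0,0,0],[172,0.1,2.6,0.08,0,0,0],[172,0.25,3,0.08,0,0,0],[172,0.4,3.4,0.08,0,0,0],[172,0.6,3.8,0.08,0,0,0],[172,0.8,4.1,0.08,0,0,0]],
])

```text
time: 16.6
tool_pos: [497.5, -17.6, 112.4]
tcp_rot: [-158.1, 89.9, -146.4]
ft_force: [0.9, -1.6, 0.1]
finger_gap: 27.9
```

```bash
python3 - <<'E'
from h import *
plan(toW([0.1,3,100.5]),RV); 
E
python3 m.py 13
```

```text
shift cm [ 1.19  0.99 -0.06] turn [ 0.06 -0.09  0.03] | tcp [497.49 -17.61 112.38] J [  0.72  -6.89 112.38] F [ 0.88 -1.63  0.06] t 16.6 gap 27.944877038926496
 shift cm [  4.68 -10.82  -0.1 ] turn [ 0.05 -0.14 25.02] | tcp [497.19 -17.57 112.09] J [  0.44  -6.79 112.09] F [ 0.07 -0.43 -0.41] t 16.7 gap 28.38465523750676
```

View pics/c13.png

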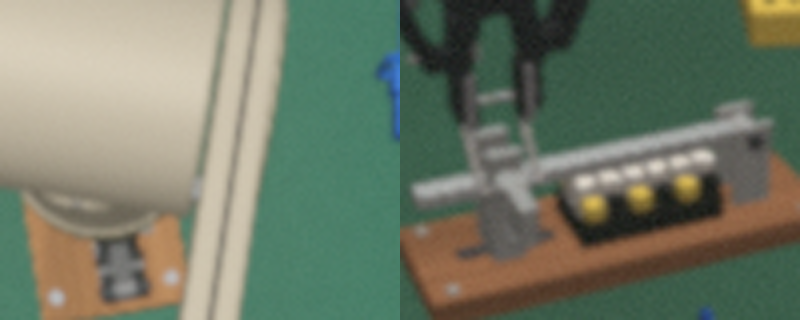

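servo_tool([
  [[172,0.3,0.3,-0.04,0,0,0],[172,0.6,0.6,-0.04,0,0,0],[172,0.9,0.8,-0.04,0,0,0],[172,1.2,1,-0.04,0,0,0],[172,1.5,1.15,-0.04,0,0,0],[172,1.7,1.25,-0.04,0,0,0],[172,1.7,1.25,-0.04,0,0,0]],
])

```text
time: 17.4
tool_pos: [494.3, -5.7, 95.1]
tcp_rot: [-167.6, 89.9, -155.9]
ft_force: [-0.7, 0.3, 0.2]
finger_gap: 28.0
```

```bash
python3 - <<'E'
from h import *
plan(toW([0.1,3,100.5]),RV); 
E
python3 m.py 14
```

```text
shift cm [-0.54 -0.24  0.  ] turn [ 0.07 -0.12  0.03] | tcp [494.35  -5.68  95.14] J [ 0.04  5.42 95.14] F [-0.68  0.3   0.16] t 17.4 gap 27.98143145115267
 shift cm [  3.04 -12.02  -0.09] turn [ 0.04 -0.1  25.04] | tcp [494.65  -5.83  95.57] J [ 0.3   5.21 95.57] F [-0.72 -0.06  0.36] t 17.5 gap 27.762537508907567
```

View pics/c14.png

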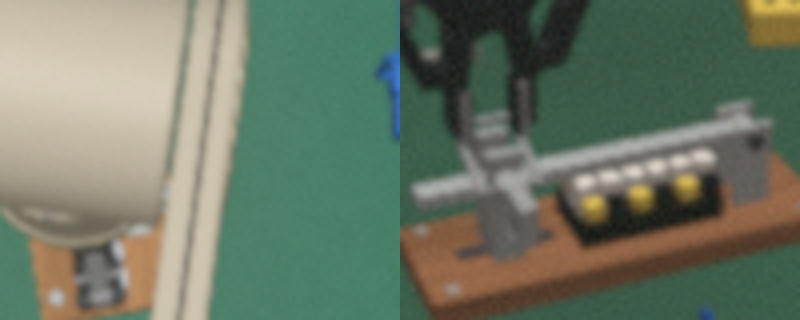

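servo_tool([
  [[172,-1.2,-0.1,0,0,0,0],[172,-2.5,0,0,0,0,0],[196,-3,1.5,0,0,0,0],[196,-3,2.8,0,0,0,0],[196,-3,2.8,0,0,0,0],[196,-3,2.8,0,0,0,0],[196,-3,2.8,0,0,0,0]],
])

```text
time: 18.2
tool_pos: [488.7, 21.7, 125.1]
tcp_rot: [-161.7, 89.9, -150.0]
ft_force: [0.3, -0.3, 0.2]
finger_gap: 19.4
```

```bash
python3 - <<'E'
from h import *
plan(toW([0.1,33,105]),RV); 
E
python3 m.py 15; python3 m4.py 1 | grep side
```

```text
shift cm [ 2.01 -0.04  0.02] turn [ 0.09 -0.13  0.04] | tcp [488.68  21.73 125.1 ] J [ -0.01  33.41 125.1 ] F [ 0.35 -0.32  0.2 ] t 18.2 gap 19.422679036272278
 shift cm [  6.   -14.81  -0.06] turn [ 0.03 -0.13 25.04] | tcp [488.83  21.46 125.18] J [  0.08  33.12 125.18] F [-0.75  0.35  0.  ] t 18.3 gap 19.795751748297498
side tail 72 x -7.7..6.2 y -65.7..-40.2 z 62.8..85.7 mean [ -1.6 -56.5  77.8]
side boss 58 x -11.6..11.7 y -40.0..-20.3 z 71.3..96.5 mean [ -1.5 -30.2  83. ]
side ears+ 37 x -10.4..11.5 y 8.5..17.6 z 88.4..97.1 mean [-0.2 11.6 93.3]
side ears- 39 x -10.4..10.9 y -20.4..-9.4 z 88.5..97.3 mean [ -0.3 -16.8  93.6]
side ring>100 2 x -14.9..-11.4 y 20.9..22.0 z 140.2..149.7 mean [-13.2  21.4 145. ]
side ring>125 2 x -14.9..-11.4 y 20.9..22.0 z 140.2..149.7 mean [-13.2  21.4 145. ]
side ringfwd 33 x -17.9..18.1 y 19.4..27.5 z 94.0..100.3 mean [ 0.5 23.6 97.3]
side bar 91 x -52.7..-20.3 y -10.9..8.3 z 63.3..74.5 mean [-36.6  -4.5  70.6]m4.py:9: RuntimeWarning: All-NaN slice encountered
  d=np.nanmedian(D,0); p=np.mean(P,0); J=toJ(cloud(nm,np.nan_to_num(d)))-[bx,by,-.9 if nm=="top" else 0]
```

View pics/c15.png

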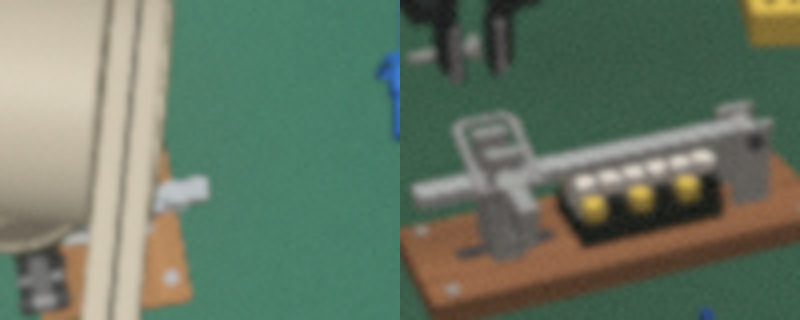

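servo_tool([
  [[196,1,0,0,0,0,0],[196,2,0,0,0,0,0],[196,2.4,0.05,0,0,0,0],[196,2.8,0.1,0,0,0,0],[196,3.2,0.1,0,0,0,0],[196,3.6,0.1,0,0,0,0],[196,4,0.1,0,0,0,0]],
])

```text
time: 19.1
tool_pos: [489.0, 22.6, 85.4]
tcp_rot: [-142.3, 89.9, -130.6]
ft_force: [-0.3, 0.8, 1.7]
finger_gap: 20.0
```

```bash
python3 - <<'E'
from h import *
plan(toW([0.1,35,75]),RV); 
E
python3 m.py 16
```

```text
shift cm [ 1.04  0.08 -0.03] turn [ 0.06 -0.06  0.05] | tcp [488.98  22.55  85.44] J [ 0.45 34.16 85.44] F [-0.3   0.85  1.65] t 19.1 gap 19.972255890590365
 shift cm [  1.99 -14.92  -0.07] turn [ 0.04 -0.12 25.03] | tcp [488.63  22.58  85.13] J [ 0.11 34.25 85.13] F [-0.21 -0.38  0.84] t 19.2 gap 19.731683405087043
```

View pics/c16.png

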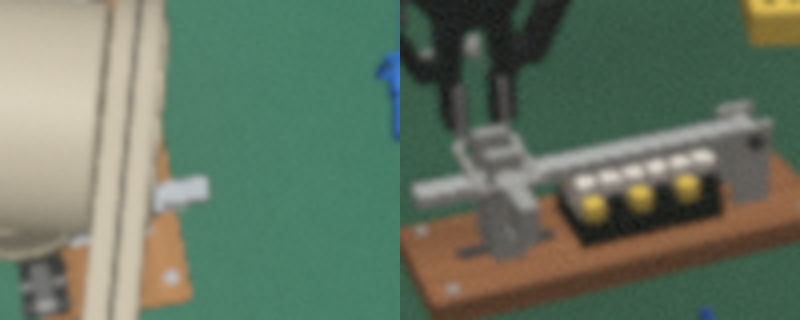

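servo_tool([
  [[196,0.3,0,0,0,0,0],[196,0.5,0.1,0,0,0,0],[196,0.7,0.2,0,0,0,0],[196,0.9,0.25,0,0,0,0],[196,0.9,0.25,0,0,0,0]],
])

```text
time: 19.7
tool_pos: [487.9, 25.1, 76.1]
tcp_rot: [-166.1, 89.9, -154.4]
ft_force: [-0.5, -0.8, 0.7]
finger_gap: 19.9
```

```bash
python3 - <<'E'
from h import *
plan(toW([0.1,35,75]),RV); s=r.sense(); print(s["ft_force"]@RJ)
E
python3 m.py 17
```

```text
shift cm [ 0.11 -0.19  0.02] turn [ 0.07 -0.12  0.03] | tcp [487.93  25.1   76.13] J [-0.07 36.87 76.13] F [-0.47 -0.78  0.68] t 19.7 gap 19.926739112349402
[-0.61 -0.67  0.68]
 shift cm [  1.13 -15.17  -0.08] turn [ 0.04 -0.11 25.04] | tcp [488.18  25.01  76.46] J [ 0.16 36.73 76.46] F [0.59 0.31 0.04] t 19.8 gap 19.849182841582042
```

View pics/c17.png

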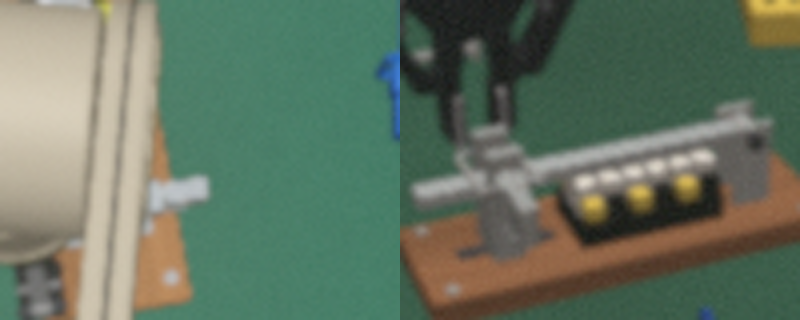

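servo_tool([
  [[196,-0.5,0,0,0,0,0],[196,-3,0,0,0,0,0],[196,-6,1,0,0,0,0],[196,-9,3,0,0,0,0],[196,-11,6,0,0,0,0],[196,-11,6,0,0,0,0]],
])

```text
time: 20.4
tool_pos: [478.1, 86.4, 191.1]
tcp_rot: [-4.2, 89.7, 7.6]
ft_force: [0.7, -0.2, -0.3]
finger_gap: 19.5
```

```bash
python3 m.py 18; python3 m4.py 2; python3 - <<'E'
import cv2,numpy as np
q=np.load("pics/side18p.npy"); p=np.load("pics/top18p.npy")
cv2.imwrite("pics/z18.png",np.hstack([cv2.resize(q[180:230,265:315,::-1],None,fx=8,fy=8,interpolation=cv2.INTER_CUBIC),cv2.resize(p[205:255,275:325,::-1],None,fx=8,fy=8,interpolation=cv2.INTER_CUBIC)]))
E
```

```text
shift cm [ 12.24 -21.19  -0.19] turn [ 0.15 -0.01 25.07] | tcp [476.71  84.22 187.4 ] J [  0.82  97.03 187.4 ] F [-0.03  0.45 -1.2 ] t 20.5 gap 19.720384774271977
top tip 28 x -6.8..7.4 y 20.1..32.0 z 74.1..86.2 mean [ 0.2 26.7 79.6]
top tail 60 x -5.8..6.1 y -62.5..-40.1 z 64.4..87.9 mean [ -0.5 -51.2  82.2]
top boss 76 x -11.9..11.8 y -39.7..-20.1 z 72.8..87.7 mean [ -0.1 -29.1  83.7]
top ears+ 34 x -10.6..11.2 y 9.9..17.7 z 92.4..98.7 mean [-0.2 13.8 95.9]
top ears- 36 x -10.4..11.3 y -18.0..-10.2 z 89.3..98.8 mean [ -0.1 -14.1  95.5]
top ringfwd 62 x -19.8..21.1 y 19.2..32.0 z 72.2..86.2 mean [-0.1 26.5 77.6]
top bar 97 x -52.6..-20.1 y -8.0..7.6 z 69.2..76.4 mean [-36.3  -0.1  72.8]
side tail 75 x -6.0..5.7 y -64.6..-40.0 z 62.1..85.2 mean [ -1.6 -56.1  77.5]
side boss 50 x -11.1..9.4 y -39.7..-20.4 z 70.7..97.2 mean [ -2.4 -31.2  82.7]
side ears+ 40 x -10.3..11.6 y 8.4..17.5 z 88.4..97.2 mean [ 0.1 11.3 93.5]
side ears- 43 x -10.5..11.0 y -20.4..-9.8 z 88.1..97.0 mean [  0.  -16.9  93.2]
side ringfwd 9 x -19.8..17.6 y 20.0..28.9 z 73.1..77.2 mean [-10.3  25.3  75.4]
side bar 91 x -52.6..-20.2 y -11.5..7.8 z 62.1..74.6 mean [-36.7  -4.7  70.7]m4.py:9: RuntimeWarning: All-NaN slice encountered
  d=np.nanmedian(D,0); p=np.mean(P,0); J=toJ(cloud(nm,np.nan_to_num(d)))-[bx,by,-.9 if nm=="top" else 0]
```

View pics/z18.png

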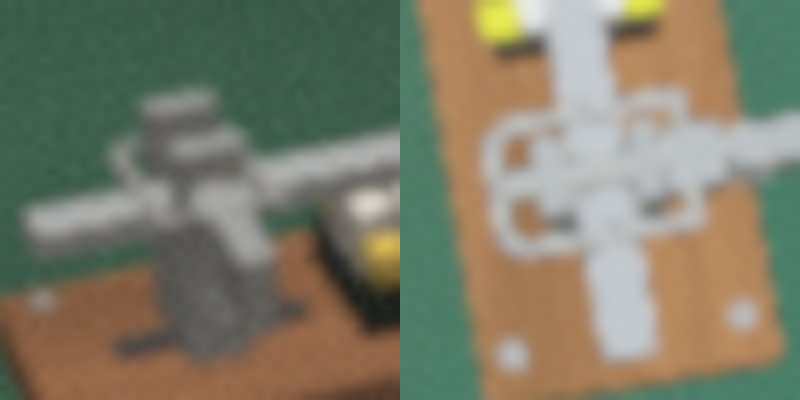

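```bash
cat > m5.py <<'E'
from h import *
D=[];P=[]
for i in range(6):
    p,d=r.snapshot("top"); d=d.copy(); d[d<=0]=np.nan; D.append(d); P.append(p.astype(np.float32))
d=np.nanmedian(D,0); p=np.mean(P,0); J=toJ(cloud("top",np.nan_to_num(d)))-[-2.6,-.6,-.9]
g=(p.max(-1)-p.min(-1)<45)&(p.min(-1)>80)
def f(t,x0,x1,y0,y1,z0=60,z1=102):
    q=np.vstack([J[g&(s*J[...,0]>x0)&(s*J[...,0]<x1)&(J[...,1]>y0)&(J[...,1]<y1)&(J[...,2]>z0)&(J[...,2]<z1)] for s in (1,-1)])
    if len(q): print(t,len(q),"y %.1f..%.1f"%(q[:,1].min(),q[:,1].max()),"z med %.1f p90 %.1f"%(np.median(q[:,2]),np.percentile(q[:,2],90)))
f("crossbar",6,14,24,36); f("pin tip",0,4,19,34)
for y in range(-24,32,8): f("side wire %d"%y,15,21.5,y,y+8)
f("bar",0,6,-5,5,55,80)
cv2.imwrite("pics/av5.png",cv2.resize(p[205:255,275:325,::-1].clip(0,255).astype(np.uint8),None,fx=11,fy=11,interpolation=cv2.INTER_CUBIC))
E
python3 m5.py 2>/dev/null
```

```text
crossbar 15 y 27.4..32.0 z med 75.5 p90 76.7
pin tip 20 y 20.1..32.0 z med 81.9 p90 84.1
side wire -24 12 y -23.0..-17.4 z med 80.6 p90 82.4
side wire -16 15 y -15.9..-8.3 z med 79.1 p90 79.6
side wire -8 20 y -7.9..-0.7 z med 78.2 p90 79.5
side wire 0 20 y 0.3..7.9 z med 77.9 p90 79.3
side wire 8 15 y 8.0..15.6 z med 76.8 p90 79.0
side wire 16 13 y 16.5..23.7 z med 76.4 p90 77.9
side wire 24 11 y 24.1..30.5 z med 75.8 p90 76.7
bar 5 y -4.3..2.9 z med 73.2 p90 77.4
```

View pics/av5.png

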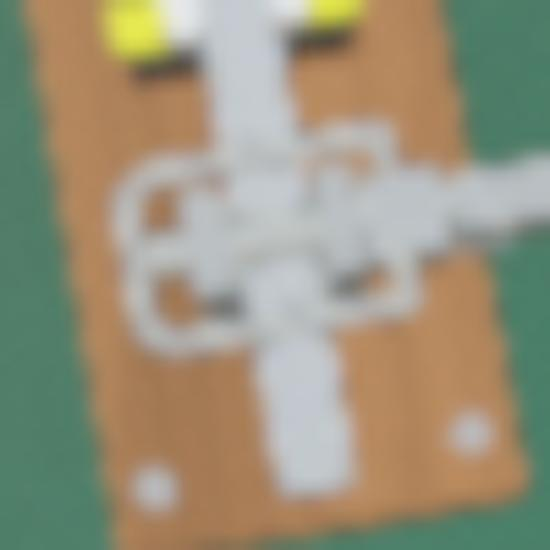

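```bash
python3 - <<'E'
from h import *
plan(toW([0.1,36,110]),RV)
E
```

```text
shift cm [ 7.62 -6.05  0.  ] turn [ 0.03 -0.12  0.04] | tcp [476.19  83.6  186.19] J [  0.19  96.53 186.19] F [-0.47  0.01 -0.47] t 21.0 gap 19.755780715373398
```

servo_tool([
  [[196,3,-3,0,0,0,0],[196,6,-6,0,0,0,0],[196,7.6,-6,0,0,0,0],[196,8.6,-6,0,0,0,0],[196,9.6,-6,0,0,0,0],[196,10.4,-6,0,0,0,0],[196,10.8,-6,0,0,0,0],[196,10.8,-6,0,0,0,0]],
])

```text
time: 21.8
tool_pos: [488.2, 25.4, 78.4]
tcp_rot: [-158.6, 89.9, -146.9]
ft_force: [-0.6, 0.1, -0.2]
finger_gap: 19.8
```

servo_tool([
  [[196,0.2,0,0,0,0,0],[196,0.4,0,0,0,0,0],[196,0.6,0,0,0,0,0],[196,0.7,0,0,0,0,0]],
])

```text
time: 22.2
tool_pos: [489.0, 25.0, 72.2]
tcp_rot: [-88.8, 89.9, -77.2]
ft_force: [-0.6, 0.6, 5.8]
finger_gap: 19.8
```

```bash
python3 - <<'E'
from h import *
plan(toW([0.1,36,75]),RV)
E
```

```text
shift cm [-0.28 -0.06 -0.08] turn [0.06 0.   0.06] | tcp [488.96  25.02  72.23] J [ 0.93 36.58 72.23] F [-0.56  0.57  5.84] t 22.2 gap 19.844505815747734
```

servo_tool([
  [[196,-0.5,0,0,0,0,0],[196,-3,0,0,0,0,0],[196,-6,1,0,0,0,0],[196,-9,4,0,0,0,0],[196,-12,8,0,0,0,0],[196,-12,8,0,0,0,0],[196,-12,8,0,0,0,0],[196,-12,8,0,0,0,0]],
])

```text
time: 23.0
tool_pos: [471.7, 102.8, 190.4]
tcp_rot: [-162.6, 89.8, -151.0]
ft_force: [-0.6, 0.1, -0.3]
finger_gap: 19.8
```

```bash
python3 m5.py 2>/dev/null; python3 m4.py 2 2>/dev/null | grep -E "tail|bar|boss"; python3 - <<'E'
from h import *
s=r.sense(); print(s["time"],s["qd"],s["ft_force"],s["tool_pos"])
q,_=r.snapshot("side"); cv2.imwrite("pics/fin.png",q[:,:,::-1])
E
```

```text
crossbar 16 y 25.5..31.2 z med 75.4 p90 75.8
pin tip 18 y 20.1..30.9 z med 81.9 p90 83.6
side wire -24 12 y -23.1..-17.4 z med 80.2 p90 81.2
side wire -16 15 y -15.9..-8.3 z med 79.0 p90 80.2
side wire -8 20 y -7.9..-0.7 z med 77.2 p90 79.8
side wire 0 20 y 0.3..7.9 z med 77.0 p90 78.9
side wire 8 15 y 8.0..15.6 z med 76.5 p90 77.1
side wire 16 15 y 16.5..23.7 z med 76.1 p90 77.3
side wire 24 6 y 24.1..28.3 z med 74.3 p90 75.8
bar 5 y -4.0..3.5 z med 73.0 p90 76.9
top tail 61 x -5.3..6.3 y -63.1..-40.1 z 63.2..86.8 mean [ -0.2 -51.5  82.2]
top boss 75 x -10.4..11.4 y -39.7..-20.1 z 73.4..88.3 mean [ -0.2 -29.5  83.6]
top bar 97 x -52.3..-20.4 y -8.0..7.6 z 65.7..77.7 mean [-36.   -0.1  72.8]
side tail 77 x -5.4..6.5 y -66.1..-40.5 z 62.3..85.4 mean [ -0.9 -57.1  77.1]
side boss 51 x -12.0..9.5 y -39.3..-20.0 z 70.1..85.9 mean [ -2.5 -31.7  81.5]
side bar 90 x -52.5..-20.0 y -11.0..7.8 z 63.1..74.9 mean [-36.7  -4.5  70.7]
23.5 [ 0.20439992 -0.14215832 -0.09452893 -0.00167336 -0.07171118  0.00354195] [ 0.10159592 -0.52276906  0.57739528] [472.26954638 103.23838998 191.37507652]
```

View pics/av5.png

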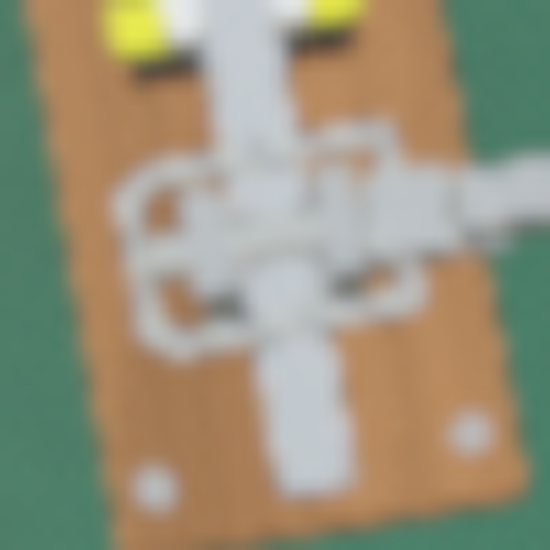

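View pics/fin.png

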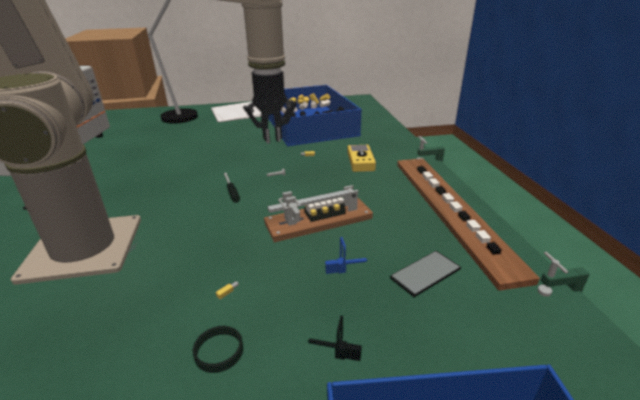

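```bash
python3 - <<'E'
from h import *
plan(toW([0.1,-95,150]),RV)
E
```

```text
shift cm [  4.16 -21.16  -0.03] turn [ 0.04 -0.09  0.04] | tcp [472.27 103.33 191.42] J [  0.31 116.64 191.42] F [0.   0.08 0.96] t 23.55 gap 19.89464624087464
```

servo_tool([
  [[255,0,-5,0,0,0,0],[255,0,-10,0,0,0,0],[255,0,-15,0,0,0,0],[255,2,-20,0,0,0,0],[255,4,-21.2,0,0,0,0],[255,4,-21.2,0,0,0,0],[255,4,-21.2,0,0,0,0]],
])

```text
time: 24.25
tool_pos: [514.5, -103.9, 151.3]
tcp_rot: [170.3, 89.8, -178.1]
ft_force: [0.4, 0.5, -0.2]
finger_gap: -0.3
```

```bash
python3 - <<'E'
from h import *
plan(toW([0.1,-95,69]),RV)
E
```

```text
shift cm [ 8.23 -0.02  0.03] turn [ 0.01 -0.16 -0.03] | tcp [ 514.49 -103.93  151.32] J [  0.03 -94.87 151.32] F [ 0.43  0.49 -0.19] t 24.25 gap -0.29192605896939294
```

servo_tool([
  [[255,3,0,0,0,0,0],[255,6,0,0,0,0,0],[255,8.1,0,0,0,0,0],[255,8.1,0,0,0,0,0],[255,8.1,0.6,0,0,0,0],[255,8.1,1.2,0,0,0,0],[255,8.1,1.6,0,0,0,0],[255,8.1,1.8,0,0,0,0]],
])

```text
time: 25.05
tool_pos: [512.1, -86.1, 72.0]
tcp_rot: [-74.0, 89.9, -62.3]
ft_force: [0.4, -0.1, -1.0]
finger_gap: -0.4
```

```bash
python3 - <<'E'
from h import *
plan(toW([0.1,-74,69]),RV); print(r.sense()["ft_force"]@RJ)
E
```

```text
shift cm [ 0.3   0.29 -0.11] turn [0.1  0.03 0.09] | tcp [512.05 -86.13  72.  ] J [  1.22 -76.94  72.  ] F [ 0.39 -0.15 -1.03] t 25.05 gap -0.39811355855100994
[ 0.35 -0.22 -1.03]
```

servo_tool([
  [[255,0.1,0.1,-0.05,0,0,0],[255,0.1,0.2,-0.05,0,0,0],[255,0.1,0.3,-0.05,0,0,0],[255,0.1,0.4,-0.05,0,0,0],[255,0.1,0.4,-0.05,0,0,0]],
])

```text
time: 25.55
tool_pos: [510.8, -84.6, 70.5]
tcp_rot: [-92.4, 89.8, -80.7]
ft_force: [0.5, -7.7, 3.3]
finger_gap: -0.1
```

```bash
python3 - <<'E'
from h import *
plan(toW([0.1,-74,69]),RV); print(r.sense()["ft_force"]@RJ)
E
```

```text
shift cm [ 0.15  0.12 -0.02] turn [ 0.03 -0.01  0.22] | tcp [510.83 -84.57  70.55] J [  0.33 -75.17  70.55] F [ 0.49 -7.69  3.28] t 25.55 gap -0.05422550414860208
[-1.06 -7.63  3.28]
```

servo_tool([
  [[255,0,0.1,0,0,0,0],[255,0,0.2,0,0,0,0],[255,0,0.3,0,0,0,0],[255,0,0.3,0,0,0,0]],
])

```text
time: 25.95
tool_pos: [510.8, -84.3, 71.0]
tcp_rot: [-87.4, 89.5, -75.8]
ft_force: [2.1, -20.7, 0.5]
finger_gap: 0.2
```

```bash
python3 - <<'E'
from h import *
plan(toW([0.1,-74,69]),RV); print(r.sense()["ft_force"]@RJ)
E
```

```text
shift cm [ 0.2   0.09 -0.03] turn [-0.    0.02  0.48] | tcp [510.81 -84.3   70.99] J [  0.37 -74.9   70.99] F [  2.05 -20.7    0.47] t 25.95 gap 0.23148554470432978
[ -2.15 -20.69   0.47]
```

servo_tool([
  [[255,0,0.1,0,0,0,0],[255,0,0.2,0,0,0,0],[255,0,0.2,0,0,0,0]],
])

```text
time: 26.25
tool_pos: [510.8, -84.2, 71.2]
tcp_rot: [-85.9, 89.3, -74.3]
ft_force: [3.1, -28.6, -1.3]
finger_gap: -0.1
```

```bash
python3 - <<'E'
from h import *
plan(toW([0.1,-74,69]),RV); print(r.sense()["ft_force"]@RJ)
E
```

```text
shift cm [ 0.22  0.08 -0.03] turn [-0.03  0.05  0.66] | tcp [510.82 -84.19  71.23] J [  0.41 -74.8   71.23] F [  3.09 -28.64  -1.25] t 26.25 gap -0.14025371040511592
[ -2.73 -28.68  -1.25]
```

servo_tool([
  [[255,0,-0.6,0,0,0,0],[255,0,-1.5,0,0,0,0],[255,-3,-4,0,0,0,0],[255,-8,-6,0,0,0,0],[255,-12,-8,0,0,0,0],[255,-12,-11,0,0,0,0],[255,-12,-11,0,0,0,0],[255,-12,-11,0,0,0,0]],
])

```text
time: 27.05
tool_pos: [530.9, -185.7, 189.0]
tcp_rot: [163.5, 89.9, 175.1]
ft_force: [-0.9, 0.7, -0.0]
finger_gap: 0.2
```

```bash
cp pics/av5.png pics/av5_prev.png; python3 m5.py 2>/dev/null; python3 m4.py 3 2>/dev/null | grep -E "tail|bar|boss|ears"
```

```text
crossbar 15 y 27.5..32.0 z med 76.1 p90 77.0
pin tip 20 y 20.1..32.0 z med 82.5 p90 84.5
side wire -24 12 y -23.1..-17.4 z med 80.1 p90 81.1
side wire -16 15 y -15.9..-8.3 z med 80.3 p90 81.4
side wire -8 20 y -7.9..-0.7 z med 78.2 p90 79.9
side wire 0 21 y 0.3..8.0 z med 77.3 p90 79.2
side wire 8 15 y 8.4..15.6 z med 77.5 p90 78.6
side wire 16 14 y 16.5..23.7 z med 76.7 p90 77.4
side wire 24 11 y 24.0..30.5 z med 76.6 p90 78.2
bar 5 y -4.3..2.9 z med 72.7 p90 76.9
top tail 58 x -5.7..6.0 y -61.7..-40.1 z 64.9..88.1 mean [ -0.4 -50.9  82.6]
top boss 76 x -11.9..11.9 y -39.6..-20.1 z 73.1..88.2 mean [ -0.1 -29.1  83.7]
top ears+ 34 x -10.5..10.9 y 9.9..17.7 z 92.0..99.7 mean [-0.2 13.8 95.6]
top ears- 36 x -10.5..11.3 y -18.0..-10.2 z 89.6..99.3 mean [ -0.1 -14.1  95.8]
top bar 97 x -52.5..-20.4 y -8.0..7.6 z 68.0..76.5 mean [-36.3  -0.1  72.7]
side tail 78 x -5.9..5.7 y -65.0..-40.2 z 62.5..85.0 mean [ -1.4 -56.6  76.9]
side boss 55 x -11.5..11.9 y -39.8..-20.1 z 70.4..94.2 mean [ -2.  -30.5  82.1]
side ears+ 38 x -10.8..12.1 y 8.0..18.0 z 88.1..96.6 mean [ 0.2 11.3 93.4]
side ears- 42 x -10.4..10.7 y -20.7..-10.6 z 88.4..96.8 mean [ -0.1 -16.9  93.6]
side bar 91 x -52.3..-20.2 y -11.4..7.4 z 63.5..73.8 mean [-36.6  -4.6  70.7]
```

View pics/av5.png

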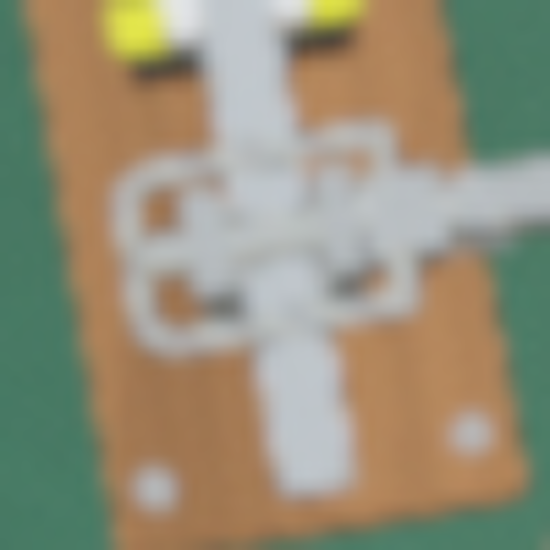

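```bash
python3 - <<'E'
from h import *
for i in range(4): r.snapshot("top")
s=r.sense(); print(s["time"],s["qd"].round(2),s["ft_force"])
print(r.hand_in())
E
```

```text
27.85 [-0.06 -0.03 -0.09 -0.05 -0.02  0.05] [ 0.00334528 -0.44049975 -0.01210194]
the job is handed in; nothing more can be done
None
```

The jig is locked and handed in at 27.9 s, with the arm standing clear of everything; the hand-in reported no verdict.

**What I did:**
1. I pressed the bar down to its stop, where the contact read 30 N.
2. I pushed the silver linch pin home through both ears from the ledge side, with its ring upright.
3. I swung the ring over the fork and pressed its crossbar down beside the pin until it passed under the pin's end.

**Last checks:**
- **Bar:** its top is at about z 73 mm, which is fully down.
- **Pin:** the tail end is at jig y of about −62 mm, which is fully home.
- **Ring:** the crossbar's top is at z 76–77 mm. That puts the ring at about 1.65–1.68 rad, past the 1.62 needed for shut.
- **Other things:** they looked undisturbed in the last full side picture, at 23.5 s. I took no full view after the final push on the pin.

**What went wrong or disagreed:**
- **Pin slipped back:** a second, confirming press on the ring moved the pin back about 1 mm. I pushed it home again with up to 29 N on its tail and rechecked.
- **Camera offset:** the two cameras disagreed by about 2 mm along jig x. I lined the pin up against the fork within a single view, and it went in without resistance.

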